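# Load the blood-tube mixer and start it

## Task

Get the blood-tube mixer ready and start it: put each tube carrier that is here into the mixing station of its own colour, turning it until its key lugs drop into the slots and it sits fully home, and set each reagent pack upright and fully down into the nest of its shape in the grey rack. When everything is loaded, press the green start button all the way and let go; leave the pump bottle, tube rack and amber jar where they are.

Things in the scene. Friction and masses are not known exactly. Their poses are not given: they have to be found in the camera images.
- purple_carrier_mid (a point): purple tube carrier (may be absent), 106 tall, 0.35 kg. Point: axis, 53 above underside; z up. Heights above underside: spigot 66 wide 0-27; purple key bar 92 (along x) x 12 at 14-34, so lugs stick out at +x and -x (alike: half a turn is the same); pale flange 80 wide to 34; capped tubes to 70; grey grip plate in the middle, 44 along x, 14 thick along y, to 106 (clear above 72). All mm
- purple_station_seat (a point): purple mixing station, fixed: ring 110 mm wide on a round grey 126 mm base. Point: centre of the well's floor, 14 mm above table; ring top 26 mm higher. Well 69 wide, slots 15 wide at this frame's +x and -x, by the yellow marks. At a wrong angle the lugs ride on the ring, carrier mid 65 mm above this point; lugs over slots, it drops 12 mm to the floor, mid 53 mm above
- red_carrier_mid (a point): red tube carrier (may be absent), 106 tall, 0.35 kg. Point: axis, 53 above underside; z up. Heights above underside: spigot 66 wide 0-27; red key bar 92 (along x) x 12 at 14-34, so lugs stick out at +x and -x (alike: half a turn is the same); pale flange 80 wide to 34; capped tubes to 70; grey grip plate in the middle, 44 along x, 14 thick along y, to 106 (clear above 72). All mm
- red_station_seat (a point): red mixing station, fixed: ring 110 mm wide on a round grey 126 mm base. Point: centre of the well's floor, 14 mm above table; ring top 26 mm higher. Well 69 wide, slots 15 wide at this frame's +x and -x, by the yellow marks. At a wrong angle the lugs ride on the ring, carrier mid 65 mm above this point; lugs over slots, it drops 12 mm to the floor, mid 53 mm above
- white_carrier_mid (a point): white tube carrier (may be absent), 106 tall, 0.35 kg. Point: axis, 53 above underside; z up. Heights above underside: spigot 66 wide 0-27; white key bar 92 (along x) x 12 at 14-34, so lugs stick out at +x and -x (alike: half a turn is the same); pale flange 80 wide to 34; capped tubes to 70; grey grip plate in the middle, 44 along x, 14 thick along y, to 106 (clear above 72). All mm
- white_station_seat (a point): white mixing station, fixed: ring 110 mm wide on a round grey 126 mm base. Point: centre of the well's floor, 14 mm above table; ring top 26 mm higher. Well 69 wide, slots 15 wide at this frame's +x and -x, by the yellow marks. At a wrong angle the lugs ride on the ring, carrier mid 65 mm above this point; lugs over slots, it drops 12 mm to the floor, mid 53 mm above
- oblong_pack_mid (a point): oblong reagent pack (absent in some runs): teal oblong block 84 mm along x, 40 mm along y, 48 mm tall, with a black upright grip tab in the middle of its top, 36 mm long along x, 14 mm thick along y, from 48 to 80 mm above the underside. This point is on its axis half-way up (40 mm above its underside), z up. About 0.25 kg.
- oblong_nest (a point): centre of the mouth of the oblong nest in the fixed grey rack (116 x 254 x 30 mm, the three nests 87 mm apart along its y axis); the mouth is 30 mm above the table, the nest 18 mm deep and 89 mm along x by 45 mm along y. A pack home in it has its mid point 22 mm above this one.
- square_pack_mid (a point): square reagent pack (absent in some runs): green square block 54 x 54 mm, 48 mm tall, with a black upright grip tab in the middle of its top, 36 mm long along x, 14 mm thick along y, from 48 to 80 mm above the underside. This point is on its axis half-way up (40 mm above its underside), z up. About 0.25 kg.
- square_nest (a point): centre of the mouth of the square nest in the fixed grey rack (116 x 254 x 30 mm, the three nests 87 mm apart along its y axis); the mouth is 30 mm above the table, the nest 18 mm deep and 59 x 59 mm. A pack home in it has its mid point 22 mm above this one.
- round_pack_mid (a point): round reagent pack (absent in some runs): amber cylinder 60 mm across, 48 mm tall, with a black upright grip tab in the middle of its top, 36 mm long along x, 14 mm thick along y, from 48 to 80 mm above the underside. This point is on its axis half-way up (40 mm above its underside), z up. About 0.25 kg.
- round_nest (a point): centre of the mouth of the round nest in the fixed grey rack (116 x 254 x 30 mm, the three nests 87 mm apart along its y axis); the mouth is 30 mm above the table, the nest 18 mm deep and 65 mm across. A pack home in it has its mid point 22 mm above this one.
- start_top (a point): centre of the top of the round green start button (32 mm across) on the pale control box (75 x 75 x 40 mm); pressed straight down
- start (a joint): travel of the start button in m, 0 up, 0.006 fully down; a spring brings it back, fully down takes 5 N
- pump_bottle: white disinfectant pump bottle, 70 x 100 mm, 211 mm tall; bystander; origin at the centre of its underside
- tube_rack: white rack of capped tubes, 82 x 154 mm, 100 mm tall; bystander; origin at the centre of its underside
- amber_jar: amber jar with green cap, 60 mm across, 90 mm tall; bystander; origin at the centre of its underside
Not all that is in view belongs to the job. Of the things that look like the part that bears red_station_seat, the smaller one is meant. What is shaped like the part that bears square_pack_mid but blue is not meant.

How it is judged (in metres and radians):
On the way, in this order (a step that is already met when the one before it is completed fails the run):
1. every tube carrier here is keyed home in the station of its colour and every pack is down in its nest (z of purple_carrier_mid in the frame of purple_station_seat below 0.058 m and horizontal distance between purple_carrier_mid and purple_station_seat below 0.006 m and angle between the x axis of purple_carrier_mid and the x axis of purple_station_seat, either way round below 0.1 rad and angle between each of purple_carrier_mid, red_carrier_mid, white_carrier_mid, oblong_pack_mid, square_pack_mid, round_pack_mid's own z axis and vertical below 0.07 rad and z of red_carrier_mid in the frame of red_station_seat below 0.058 m and horizontal distance between red_carrier_mid and red_station_seat below 0.006 m and angle between the x axis of red_carrier_mid and the x axis of red_station_seat, either way round below 0.1 rad and z of white_carrier_mid in the frame of white_station_seat below 0.058 m and horizontal distance between white_carrier_mid and white_station_seat below 0.006 m and angle between the x axis of white_carrier_mid and the x axis of white_station_seat, either way round below 0.1 rad and z of oblong_pack_mid in the frame of oblong_nest below 0.027 m and horizontal distance between oblong_pack_mid and oblong_nest below 0.007 m and z of square_pack_mid in the frame of square_nest below 0.027 m and horizontal distance between square_pack_mid and square_nest below 0.007 m and z of round_pack_mid in the frame of round_nest below 0.027 m and horizontal distance between round_pack_mid and round_nest below 0.007 m), for 0.2 s.
2. the start button is pressed down (value of joint start above 0.0045 m), for 0.05 s.
At the end, for the whole second after the job is handed in: Carriers here: own colour, mid under 58 mm above the seat floor, 6 mm sideways, key within 0.10 rad of the slots, tilt under 0.07. Packs here: own nest, mid under 27 mm above the mouth, 7 mm sideways, tilt under 0.07. Button pressed (over 4.5 mm) after loading, up again (under 2 mm); all at rest (all of step 1 and linear speed of each of purple_carrier, red_carrier, white_carrier, oblong_pack, square_pack, round_pack below 0.02 m/s and value of joint start below 0.002 m); the robot touches nothing.
It fails at once if a bystander (pump bottle, tube rack, amber jar) is moved more than 30 mm (distance of any of pump_bottle, tube_rack, amber_jar from where it was at the start of the episode above 0.03 m).
Of purple_carrier, red_carrier, white_carrier, oblong_pack, square_pack, round_pack only 5 to 6 are there at a start; the rules pass over those that are not, and their reading is None.
At some moment in a run one of purple_carrier, red_carrier, white_carrier, oblong_pack, square_pack, round_pack may be knocked a few centimetres aside while the robot is not near it.
Once in a run the grip may slacken for a moment while it holds something.
It also fails if it takes over 200 s, if anything falls off the work surface, if the arm or the gripper's body presses on something with over 40 N, if the wrist force passes 120 N, or if a joint passes its speed limit or range.

## Robot

A 7-joint arm with a two-finger parallel gripper is mounted at the origin on the work surface. World frame = base frame: x ahead of the robot, y to its left, z up, the work surface at z = 0. Lengths are in mm, angles in rad, forces in N, time in s.
With the tool pointing down it reaches from about 425 to 800 mm from the base axis. Payload 8.3 kg.
Tool frame: the origin (TCP) lies midway between the tips of the shut fingers; the grasp point (between the pads) lies 19 mm behind it; z points along the fingers, y is the direction in which the jaws open and shut (so a half turn about z gives the same grasp; the last joint's range is limited). The gripper opens to 85 mm and grips with 20 to 120 N. Pads are 22 mm wide; open, the fingers measure 114 mm over their backs; the gripper's body (76 mm by 85 mm) begins 54 mm behind the grasp point. The pads swing forward as they close: fully open they stand 13 mm farther back than shut.
Start: joints at [-1.165, 0.383, 0.016, 1.37, -0.006, 1.388, -0.046], TCP at [282.333, 557.576, 231.279] pointing down, gripper open.
Joint ranges: [-2.95, 2.95], [-0.25, 2.06], [-1.52, 1.56], [0.18, 2.33], [-1.44, 4.58], [0.02, 2.06], [-3.01, 3.01]. Speed limits (rad/s): [2.39, 2.39, 3.01, 3.01, 3.14, 3.14, 3.14].

## Interface

Orientations are given as a unit quaternion [x, y, z, w].
In Python, from rig import env, eyes, workorder gives the robot as it stands.
- The arm moves only by the shell command python3 -m inch 'ROWS' [OPENING]. ROWS is a JSON object of lists of equal length, an entry for each row: "xyz": the shift along the tool's x, y, z in units of 30 mm (1.0 is 30 mm), a list of three; "rotation": the turn, a rotation vector about the tool's x, y, z in units of 6 degrees (1.0 is 6 degrees), a list of three. In form: {"xyz": [[dx, dy, dz], ...], "rotation": [[rx, ry, rz], ...]}. A call has 1 to 8 rows; each row shifts and turns the commanded pose from where the row before left it, along the tool's axes as they then stand; what a row does not reach is not made up. A row lasts 1/12 s, in which the tool goes at most 41.7 mm and 7.16 degrees, less where a joint would pass 70% of its speed; a pose out of reach is approached as far as the arm can. A call is refused whole if a number of a shift passes 1 or a number of a turn 1, either way. A call with a gripper value outside its range is refused whole. OPENING is the opening, from -1 (shut) to 1 (fully open), set as the call begins (- or left out, the last holds). The fingers move at their own pace and stop on an object; the grip force is fixed at half the most. Time passes only in rows, so rows that do not move let the fingers close. It gives the time, the measured TCP pose, the force and the opening at its end, in the units of the state.
- env.read_state(): the state, without advancing time (a new reading comes with each control period).
- eyes.snapshot(name): name is "side" or "top"; returns (picture, depth): 420x560x3 uint8, red, green, blue; 420x560 float32, mm along the optical axis (not along the pixel's ray), 0 where there is no reading.
- eyes.camera_params(name): a dict with "fov_y" (degrees; the focal length in pixels is half the picture's height over the tangent of half this angle, whatever the lens; pixels are square), "cx", "cy" (the principal point, pixels), "origin" and "orientation" of the camera in the world. Camera axes: x right, y up, looking along -z (the intrinsics and any distortion apply to the point x, -y, -z); pixel columns grow to the right and rows downward; lengths in mm; the calibration is good to about 2 mm. A picture is of the moment at which its call begins. camera_params takes no time and is no camera call.
- workorder.close_job(): hands the job in, once; it reports no verdict.
The state is a dict: "time": time; "qpos": joint angles; "dq": joint speeds; "joint_torque": joint torques, N m; "ee_pos": TCP position; "eef_rot": TCP orientation; "wrist_force": force on the tool from outside, world axes, zero at the start; "torque": the same for the moment, N m; "opening": finger opening in mm.
Only numpy, scipy, OpenCV 4.12 (cv2) and the standard library are available. Lean on these libraries where they do the work, as an engineer would, in place of code of your own. Each camera call takes 0.05 s, during which the arm holds its last target.

## Working session

There is one attempt and no reset: what is moved stays moved. The work goes in short steps, Python scripts to look and compute and a shell command to move; the robot and the scene stay as the last step left them, time stands still between calls to the robot, and variables do not carry over. Pictures are saved under pics/ and viewed, and the job is handed in when it is done.

```bash
ls -la; mkdir -p pics; python3 - <<'E'
from rig import env,eyes,workorder
import cv2,json
print(env.read_state())
for n in("side","top"):
    print(n,eyes.camera_params(n))
    p,d=eyes.snapshot(n)
    cv2.imwrite(f"pics/{n}0.png",p[:,:,::-1]); import numpy as np; np.save(f"{n}0.npy",d)
E
```

```text
total 12
drwxr-xr-x  3 agent agent 4096 Dec  7 14:01 .
drwxr-xr-x 23 root  root  4096 Dec  7 14:01 ..
drwxr-xr-x  2 agent agent 4096 Dec  7 14:01 pics
{'time': 0.0, 'qpos': array([-1.16491375,  0.38418522,  0.01637355,  1.37116444, -0.00630048,
        1.38816051, -0.04648694]), 'dq': array([ 6.32313635e-05,  2.78093572e-03, -1.65976620e-03, -6.49746842e-04,
        9.69234439e-04, -9.58556925e-05,  8.06126269e-04]), 'joint_torque': array([-6.57076134e-05, -6.27629757e+01,  8.43891520e-01, -3.71802843e+01,
        1.64879893e-02,  1.45126402e-02, -1.17458802e-05]), 'ee_pos': array([282.12038542, 557.15212374, 230.30717468]), 'eef_rot': array([ 2.32213388e-01,  9.72664418e-01, -9.11970471e-04, -2.02337149e-04]), 'wrist_force': array([0.16154245, 0.21214622, 0.01709739]), 'torque': array([ 0.07254146, -0.03963999,  0.01858232]), 'opening': 85.38680980534306}
side {'fov_y': 46.51134505709541, 'cx': 281.62883800338034, 'cy': 205.35902027575304, 'origin': array([ 237.667849  , 1236.08480225, 1440.43190569]), 'orientation': array([-0.02771918,  0.3596485 ,  0.92756199, -0.09753646])}
top {'fov_y': 51.626460866179414, 'cx': 287.2146168551996, 'cy': 209.54517533065746, 'origin': array([ 404.41203824,  -24.27115936, 1522.6515935 ]), 'orientation': array([ 0.02572528, -0.01443554, -0.70453333,  0.70905755])}
```

View pics/side0.png

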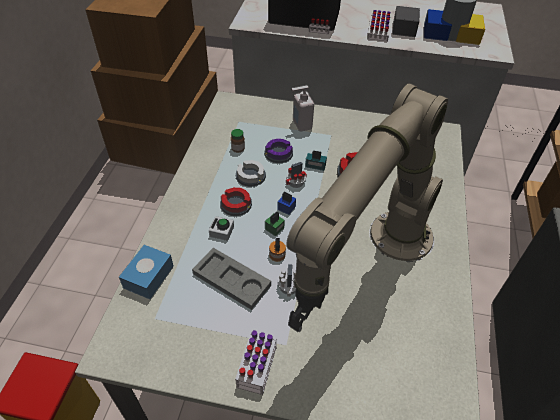

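View pics/top0.png

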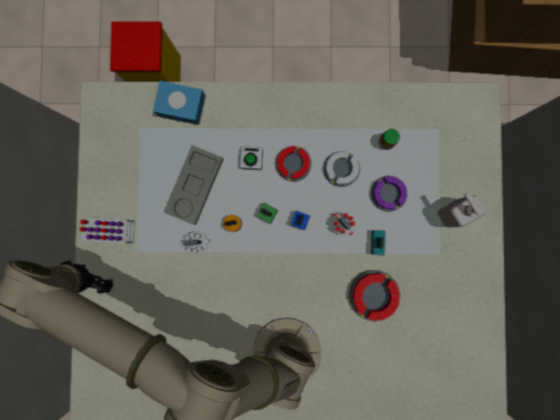

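```bash
cat > h.py <<'E'
import numpy as np,cv2
from scipy.spatial.transform import Rotation as R
from rig import env,eyes
P={n:eyes.camera_params(n) for n in("side","top")}
def ray(n,u,v):
    p=P[n];f=210/np.tan(np.radians(p["fov_y"])/2)
    d=np.array([(u-p["cx"])/f,-(v-p["cy"])/f,-1.0])
    return p["origin"],R.from_quat(p["orientation"]).apply(d)
def onz(n,u,v,z):
    o,d=ray(n,u,v);return o+d*(z-o[2])/d[2]
def dep(n,u,v,D):
    o,d=ray(n,u,v);return o+d*D
def proj(n,X):
    p=P[n];f=210/np.tan(np.radians(p["fov_y"])/2)
    c=R.from_quat(p["orientation"]).inv().apply(np.asarray(X,float)-p["origin"])
    return np.array([p["cx"]+f*c[0]/-c[2],p["cy"]-f*c[1]/-c[2]])
def cloud(n,D):
    v,u=np.mgrid[0:420,0:560];p=P[n];f=210/np.tan(np.radians(p["fov_y"])/2)
    d=np.stack([(u-p["cx"])/f,-(v-p["cy"])/f,-np.ones(u.shape)],-1)*D[...,None]
    return R.from_quat(p["orientation"]).apply(d.reshape(-1,3)).reshape(420,560,3)+p["origin"]
E
python3 - <<'E'
import cv2,numpy as np
from h import *
t=cv2.imread("pics/top0.png");c=cv2.resize(t[120:330,130:490],None,fx=2.2,fy=2.2,interpolation=cv2.INTER_CUBIC);cv2.imwrite("pics/topc.png",c)
s=cv2.imread("pics/side0.png");c=cv2.resize(s[85:400,170:380],None,fx=1.9,fy=1.9,interpolation=cv2.INTER_CUBIC);cv2.imwrite("pics/sidec.png",c)
for n in P:
    C=cloud(n,np.load(n+"0.npy"))
    print(n,[ (uv,C[uv[1],uv[0]].round(1)) for uv in ([(150,140),(430,140),(430,245),(150,215),(320,200),(300,310)] if n=="top" else [(230,130),(310,135),(180,300),(250,320),(255,230)])])
E
```

```text
side [((230, 130), array([ 8.016e+02, -4.608e+02,  6.000e-01])), ((310, 135), array([ 435.4, -513.2,   -3.7])), ((180, 300), array([721.3, 446.6,   3.4])), ((250, 320), array([472.7, 470.8,   5.4])), ((255, 230), array([548.1,  93. ,  -0.9]))]
top [((150, 140), array([735.8, 490.5,   1.9])), ((430, 140), array([ 739. , -500.8,    2.7])), ((430, 245), array([ 3.703e+02, -4.973e+02, -1.000e-01])), ((150, 215), array([468.6, 483.3,   3.4])), ((320, 200), array([ 5.252e+02, -1.146e+02, -2.000e-01])), ((300, 310), array([141.8, -46.4,  -3.5]))]
```

View pics/topc.png

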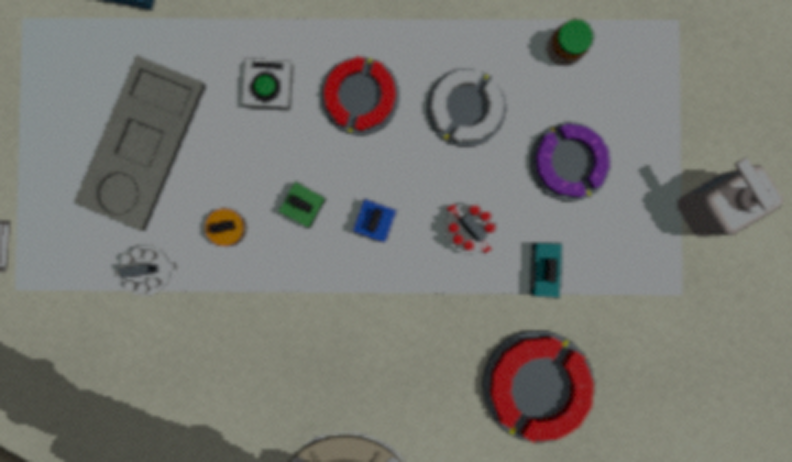

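View pics/sidec.png

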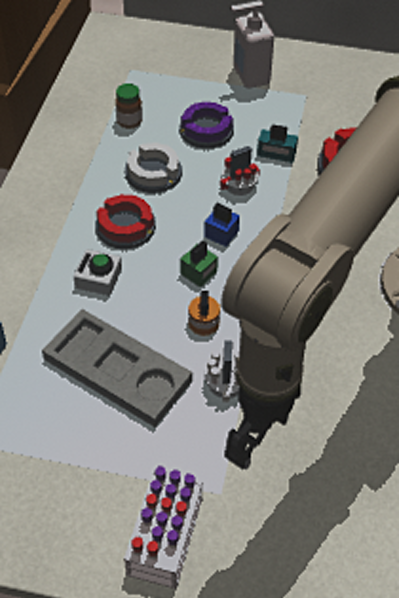

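```bash
cat > meas.py <<'E'
from h import *
def grab(tag):
    im={};C={}
    for n in("top","side"):
        p,d=eyes.snapshot(n);cv2.imwrite(f"pics/{n}_{tag}.png",p[:,:,::-1]);np.save(f"{n}_{tag}.npy",d)
        im[n]=p;C[n]=cloud(n,d)
    return im,C
def load(tag):
    im={n:cv2.imread(f"pics/{n}_{tag}.png")[:,:,::-1] for n in P}
    return im,{n:cloud(n,np.load(f"{n}_{tag}.npy")) for n in P}
def near(C,c,r): return np.hypot(C[...,0]-c[0],C[...,1]-c[1])<r
def hsv(im): return cv2.cvtColor(np.ascontiguousarray(im),cv2.COLOR_RGB2HSV).astype(int)
def pca(xy):
    m=xy.mean(0);w,V=np.linalg.eigh(np.cov((xy-m).T));a=V[:,1]
    return m,np.degrees(np.arctan2(a[1],a[0]))%180,np.sqrt(w)
E
python3 - <<'E'
from meas import *
import shutil
for n in P: shutil.copy(f"{n}0.npy",f"{n}_0.npy");shutil.copy(f"pics/{n}0.png",f"pics/{n}_0.png")
im,C=load("0")
t=C["top"]
for nm,(u,v) in dict(redst=(293,163),whst=(342,168),purst=(389,193),btn=(251,159),sq=(266,213),rnd=(231,223),obl=(377,242),redc=(343,223),whc=(195,242),bigred=(376,296)).items():
    print(nm,t[v,u].round(0),proj("side",t[v,u]).round(0))
# rack
st=dict(red=None,white=None)
guess=dict(red=t[163,293],white=t[168,342])
for nm,g in guess.items():
    for n in P:
        H=hsv(im[n]);c=C[n]
        m=near(c,g,75)&(c[...,2]>34)&(c[...,2]<50)
        q=c[m]
        # circle algebraic: use min enclosing
        (x,y),r=cv2.minEnclosingCircle(q[:,:2].astype(np.float32))
        print(nm,n,m.sum(),"mean",q.mean(0).round(1),"sdz",q[:,2].std().round(1),"enc",round(x,1),round(y,1),round(r,1))
        y_=near(c,g,75)&(H[...,0]>20)&(H[...,0]<35)&(H[...,1]>100)
        k,l,s,ce=cv2.connectedComponentsWithStats(y_.astype(np.uint8))
        for i in range(1,k):
            if s[i,4]>1: print("   yel",ce[i].round(1),s[i,4],onz(n,*ce[i],40).round(1), c[l==i][:,2].mean().round(1))
E
```

```text
redst [654. -19.  10.] [236. 203.]
whst [ 637. -191.   11.] [250. 174.]
purst [ 550. -353.   17.] [279. 151.]
btn [658. 123.  67.] [224. 220.]
sq [474.  70.  81.] [275. 215.]
rnd [440. 186.  79.] [278. 241.]
obl [ 380. -305.   47.] [316. 158.]
redc [ 442. -184.  103.] [297. 166.]
whc [377. 299. 108.] [290. 265.]
bigred [ 196. -305.   22.] [358. 169.]
red side 301 mean [653.4 -14.2  40.4] sdz 3.4 enc 656.2 -15.1 61.8
   yel [248.3 206.7] 3 [591.9  17.9  40. ] 12.1
red top 436 mean [653.2 -20.5  40.1] sdz 2.9 enc 654.8 -19.1 58.3
   yel [297.5 147.5] 4 [703.1 -34.3  40. ] 16.2
   yel [288.7 178.7] 3 [594.9  -4.6  40. ] 15.0
white side 257 mean [ 634.5 -183.5   40.6] sdz 3.6 enc 637.5 -185.1 62.2
   yel [259.5 180. ] 2 [ 583.5 -133.5   40. ] 15.6
white top 452 mean [ 634.7 -189.4   40.3] sdz 3.1 enc 634.3 -190.8 58.3
   yel [332.5 181.5] 4 [ 585.9 -154.9   40. ] 15.5
```

```bash
python3 - <<'E'
import cv2,numpy as np
t=cv2.imread("pics/top_0.png");s=cv2.imread("pics/side_0.png")
def c(i,u,v,r=24): return cv2.resize(i[v-r:v+r,u-r:u+r],(260,260),interpolation=cv2.INTER_CUBIC)
a=np.hstack([c(t,293,163),c(t,342,168),c(t,183,206,30)]);b=np.hstack([c(s,236,201),c(s,250,174),c(s,290,265,34)])
cv2.imwrite("pics/z1.png",np.vstack([a,b]))
a=np.hstack([c(t,343,223,16),c(t,195,242,16),c(t,377,242,16)]);b=np.hstack([c(s,297,174,18),c(s,288,278,18),c(s,316,158,18)])
cv2.imwrite("pics/z2.png",np.vstack([a,b]))
E
```

```text
(no output)
```

View pics/z1.png

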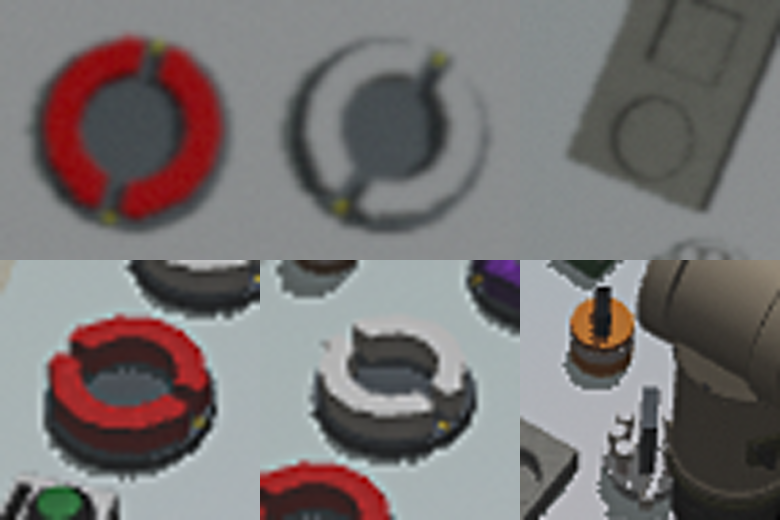

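View pics/z2.png

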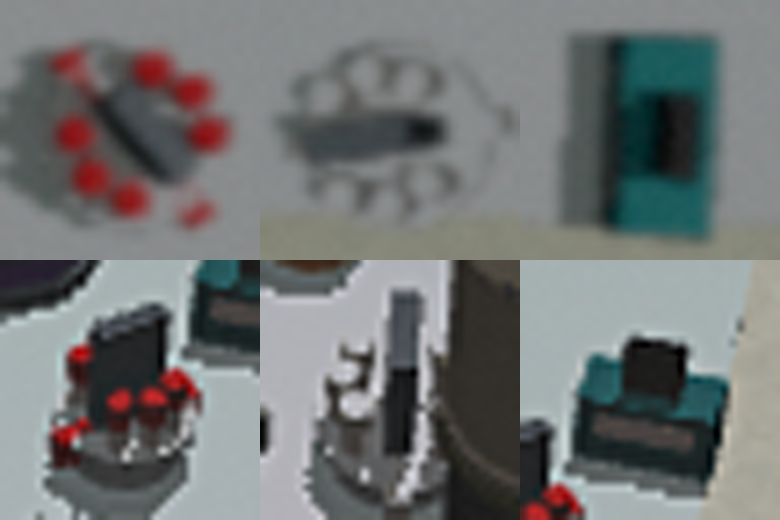

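```bash
python3 - <<'E'
from meas import *
from scipy.optimize import least_squares
im,C=load("0")
guess=dict(red=np.array([654,-19]),white=np.array([637,-190]))
def fit(n,pts,r,zf,zn):
    # pts pixel; known radius circle, far/near edge heights
    o=P[n]["origin"][:2]
    def pos(c):
        out=[]
        for u,v in pts:
            a=onz(n,u,v,zf)[:2];b=onz(n,u,v,zn)[:2]
            d=(a-c)@(c-o)
            out.append(a if d>0 else b)
        return np.array(out)
    g=lambda p:(np.hypot(*(pos(p[:2])-p[:2]).T)-(r+p[2]))
    return g
for nm,g in guess.items():
  for n in P:
    I=im[n].astype(float)
    yel=np.clip((I[...,0]+I[...,1])/2-I[...,2]-18,0,None)
    uv=proj(n,[*g,27]);
    vv,uu=np.mgrid[0:420,0:560]
    H=hsv(im[n])
    win=(np.hypot(uu-uv[0],vv-uv[1])<23)
    yy=yel*win*(H[...,0]>18)*(H[...,0]<40)
    k,l,s,ce=cv2.connectedComponentsWithStats((yy>0).astype(np.uint8),connectivity=8)
    marks=[]
    for i in range(1,k):
        w=yy*(l==i)
        if w.sum()>25:
            cc=(w*uu).sum()/w.sum(),(w*vv).sum()/w.sum();X=onz(n,*cc,14);marks.append(X);print(nm,n,"mark",np.round(cc,2),X.round(1),w.sum().round())
    if len(marks)==2:
        d=marks[0]-marks[1];print("  mid",(marks[0]+marks[1])[:2]/2,"ang",np.degrees(np.arctan2(d[1],d[0]))%180,"len",np.hypot(*d[:2]))
    # hole : grey-dark floor
    big=cv2.resize(im[n],None,fx=4,fy=4,interpolation=cv2.INTER_CUBIC)
    if nm=="red":
        B=hsv(big);ring=((B[...,1]>110)&((B[...,0]<10)|(B[...,0]>170))&(B[...,2]>(60 if n=="top" else 90))).astype(np.uint8)
    else:
        B=big.astype(int);ring=(B.min(2)>(128 if n=="top" else 170)).astype(np.uint8)
    cx,cy=uv*4
    Y,X=np.mgrid[0:1680,0:2240]
    m=ring*(np.hypot(X-cx,Y-cy)<100)
    cs,_=cv2.findContours(m,cv2.RETR_EXTERNAL,cv2.CHAIN_APPROX_NONE)
    c0=max(cs,key=cv2.contourArea);print("   area",cv2.contourArea(c0),len(cs))
    pts=np.vstack([c[:,0] for c in cs if cv2.contourArea(c)>300])/4.-0.375
    o=P[n]["origin"][:2]
    for name,r,far,near_ in (("outer",55,40,14),("inner",34.5,14,40)):
        c=g.astype(float)
        for it in range(30):
            q=[]
            for u,v in pts:
                z_=40
                a=onz(n,u,v,40)[:2]
                f=(a-c)@(c-o)/np.linalg.norm(c-o)/r
                # outer: use only far edge; inner: only near edge
                if name=="outer" and f<0.1: continue
                if name=="inner" and f>-0.1: continue
                if abs(np.hypot(*(a-c))-r)<6: q.append(a)
            q=np.array(q)
            if len(q)<10: break
            res=least_squares(lambda p:np.hypot(*(q-p).T)-r,c,loss="soft_l1",f_scale=1);c=.5*c+.5*res.x
        if len(q)>=10: print("  ",nm,n,name,c.round(1),len(q),"rms",np.sqrt(np.mean(res.fun**2)).round(2))
E
```

```text
red side mark [248.32 206.57] [598.6  -5.2  14. ] 123.0
   area 2102.5 2
   red side outer [654.8 -19.2] 131 rms 1.43
   red side inner [653.4 -19.5] 86 rms 1.4
red top mark [297.74 147.18] [709.5 -35.3  14. ] 122.0
red top mark [288.76 178.61] [598.5  -4.6  14. ] 98.0
  mid [653.96893405 -19.93304138] ang 164.51422433542737 len 115.21300142540218
   area 4067.5 2
   red top outer [654.  -19.2] 163 rms 1.28
   red top inner [654.  -18.5] 98 rms 1.54
white side mark [259.42 180.08] [ 590.2 -158.4   14. ] 142.0
   area 1351.5 7
   white side outer [ 637.  -190.3] 150 rms 2.04
   white side inner [ 635.2 -185.1] 74 rms 1.76
white top mark [350.56 154.49] [ 684.4 -220.2   14. ] 74.0
white top mark [332.51 181.63] [ 588.6 -157.2   14. ] 125.0
  mid [ 636.47073658 -188.69497231] ang 146.6853621073079 len 114.59421329677087
   area 31136.0 1
```

```bash
cat >> meas.py <<'E'
def plate(C,im,g,zt,L,dz=14,verbose=True):
    out={}
    for n in ("top","side"):
        c=C[n];m=near(c,g,45)&(c[...,2]>zt-dz)&(c[...,2]<zt+12)
        H=hsv(im[n]); m&=(H[...,1]<90)
        k,l,s,ce=cv2.connectedComponentsWithStats(m.astype(np.uint8))
        if k<2: continue
        i=1+np.argmax(s[1:,4]);m=l==i
        q=c[m];
        # recast pixels to top plane
        mm,a,w=pca(q[:,:2]);(rx,ry),(rw,rh),ra=cv2.minAreaRect(q[:,:2].astype(np.float32))
        v,u=np.nonzero(m);top=q[:,2]>zt-6
        if verbose: print(n,m.sum(),"mean",mm.round(1),"ang %.1f"%a,"sd",w.round(1),"rect",round(rx,1),round(ry,1),round(rw,1),round(rh,1),"zmax",np.percentile(q[:,2],90).round(1))
        out[n]=(mm,a)
    return out
E
python3 - <<'E'
from meas import *
im,C=load("0")
G=dict(sq=((474,70),80),rnd=((440,186),80),obl=((385,-305),80),redc=((442,-184),106),whc=((377,299),106))
for k,(g,z) in G.items():
    print(k);plate(C,im,g,z,0)
E
```

```text
sq
top 29 mean [477.1  69.6] ang 60.4 sd [2.9 9.5] rect 476.8 69.7 31.6 9.7 zmax 84.1
side 50 mean [477.6  74.5] ang 60.6 sd [ 4.4 11.3] rect 479.0 74.6 36.0 15.5 zmax 83.3
rnd
top 18 mean [441.3 189.4] ang 102.8 sd [2. 9.] rect 441.5 189.3 6.7 27.9 zmax 86.9
side 37 mean [441.9 194.8] ang 107.5 sd [ 3.7 13.2] rect 442.3 192.5 11.3 39.1 zmax 83.1
obl
top 33 mean [ 379.6 -308.9] ang 176.1 sd [3.1 9.2] rect 379.2 -309.7 11.3 29.7 zmax 83.6
side 37 mean [ 380.1 -304.9] ang 173.2 sd [5.4 9.9] rect 380.3 -304.9 22.5 30.9 zmax 82.8
redc
top 64 mean [ 443.1 -191.5] ang 40.8 sd [ 4.3 12.9] rect 443.0 -192.0 43.4 14.2 zmax 109.0
side 51 mean [ 443.5 -186.1] ang 43.2 sd [ 5.6 12.9] rect 444.6 -188.5 41.8 23.0 zmax 108.4
whc
top 63 mean [374.4 312.2] ang 99.0 sd [ 4.1 13.3] rect 374.1 313.4 14.0 44.3 zmax 108.5
side 54 mean [373.6 318.8] ang 101.7 sd [ 3.7 14.8] rect 374.3 315.3 10.3 48.5 zmax 109.4
```

```bash
python3 - <<'E'
from meas import *
im,C=load("0")
G=dict(sq=((477,70),80,(35,85)),rnd=((441,189),80,(8,25)),obl=((380,-308),80,(80,100)))
for k,(g,z,h) in G.items():
  for n in ("top","side"):
    c=C[n];H=hsv(im[n])
    m=near(c,g,45)&(c[...,2]>z-22)&(c[...,2]<95);q=c[m][:,:2].astype(np.float32)
    mm,a,w=pca(q);r=cv2.minAreaRect(q);print(k,n,"tab",m.sum(),mm.round(1),"ang %.1f"%a,w.round(1),np.round(r[0],1),np.round(r[1],1))
    m=near(c,g,60)&(c[...,2]>40)&(c[...,2]<58)&(H[...,0]>h[0])&(H[...,0]<h[1])&(H[...,1]>90)
    m=cv2.morphologyEx(m.astype(np.uint8),cv2.MORPH_OPEN,np.ones((2,2)))>0
    v,u=np.nonzero(m);q=np.array([onz(n,a,b,48)[:2] for a,b in zip(u,v)],np.float32)
    r=cv2.minAreaRect(q);print("   block",m.sum(),np.round(r[0],1),np.round(r[1],1),round(r[2],1), "encl",np.round(cv2.minEnclosingCircle(q),1) if 0 else cv2.minEnclosingCircle(q))
# rack
u,v=183,206
for n in ("top","side"):
    c=C[n];m=near(c,(590,315),170)&(c[...,2]>23)&(c[...,2]<40)&(c[...,1]>190)
    H=hsv(im[n])
    m=cv2.morphologyEx(m.astype(np.uint8),cv2.MORPH_CLOSE,np.ones((5,5)))
    m=cv2.morphologyEx(m,cv2.MORPH_OPEN,np.ones((3,3)))
    k,l,s,ce=cv2.connectedComponentsWithStats(m);i=1+np.argmax(s[1:,4]);m=l==i
    vv,uu=np.nonzero(m);q=np.array([onz(n,a,b,30)[:2] for a,b in zip(uu,vv)],np.float32)
    r=cv2.minAreaRect(q);print("rack",n,m.sum(),r)
    o=im[n].copy();o[m]=(255,0,255);cv2.imwrite(f"pics/rk_{n}.png",cv2.resize(o[130:310,120:300][:,:,::-1],None,fx=3,fy=3))
# button
for n in ("top","side"):
    H=hsv(im[n]);c=C[n];m=near(c,(658,123),50)&(H[...,0]>40)&(H[...,0]<80)&(H[...,1]>90)&(c[...,2]>30)
    vv,uu=np.nonzero(m);zt=np.median(c[m][:,2]);print("btn",n,m.sum(),zt,onz(n,uu.mean(),vv.mean(),zt), "box",)
E
```

```text
sq top tab 48 [477.7  68.5] ang 62.4 [ 4.2 10.9] [478.   68.4] [35.4 13.5]
   block 169 [473.4  65.8] [51.3 50.6] 61.5 encl ((473.01251220703125, 65.68888092041016), 32.945831298828125)
sq side tab 61 [477.9  75.8] ang 59.5 [ 4.7 11.4] [479.   74.6] [36.6 16.7]
   block 79 [472.9  75.5] [50.8 52.8] 63.3 encl ((471.966552734375, 77.56167602539062), 32.15984344482422)
rnd top tab 50 [442.4 186.8] ang 102.9 [ 4.3 10.9] [442.1 188.5] [14.1 35.4]
   block 186 [437.9 185.4] [54.4 58. ] 0.4 encl ((438.5652160644531, 184.7913818359375), 29.800142288208008)
rnd side tab 50 [440.9 195.5] ang 113.5 [ 4.8 13.2] [438.3 197.8] [20.7 48. ]
   block 133 [436.9 198.8] [57.2 53.4] 12.4 encl ((437.2615051269531, 196.29705810546875), 30.173206329345703)
obl top tab 59 [ 380.7 -309.9] ang 174.2 [ 4.6 10. ] [ 380.4 -311.2] [15.  33.9]
   block 197 [ 375.4 -312.8] [37.  77.8] 89.7 encl ((376.1607971191406, -314.4469909667969), 41.65123748779297)
obl side tab 54 [ 379.9 -304.2] ang 179.3 [ 5.3 11.5] [ 382.2 -303.5] [22. 50.]
   block 83 [ 374.3 -303. ] [38.  83.3] 88.8 encl ((374.37786865234375, -304.9560546875), 42.72016525268555)
rack top 1608 ((574.608154296875, 326.41961669921875), (118.63375854492188, 253.81492614746094), 68.17314147949219)
rack side 1511 ((574.9261474609375, 332.35101318359375), (121.30899810791016, 258.143798828125), 68.19702911376953)
btn top 87 60.62577421103765 [660.22631812 127.04944431  60.62577421] box
btn side 42 61.681992699428065 [661.85995974 128.75415129  61.6819927 ] box
```

View pics/rk_top.png

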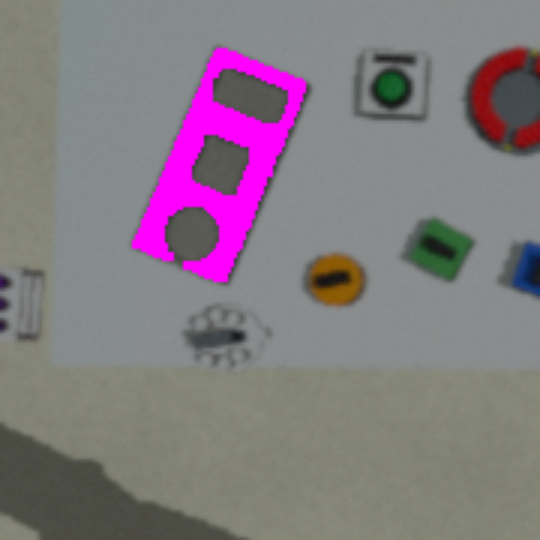

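```bash
python3 - <<'E'
from meas import *
im,C=load("0")
c=np.array([574.7,327.]);a=np.radians(158.2);d=np.array([np.cos(a),np.sin(a)])
for n,s in (("top",6),("side",6)):
    o=cv2.resize(im[n],None,fx=s,fy=s,interpolation=cv2.INTER_CUBIC)[:,:,::-1].copy()
    def px(X): return tuple(int(x) for x in ((proj(n,X)+.5)*s-.5))
    for k,(off,w,h) in dict(o=(-87,89,45),s=(0,59,59)).items():
        cc=c+d*off;e=np.array([d[1],-d[0]])
        pts=[px([*(cc+e*w/2*i+d*h/2*j),30]) for i,j in((1,1),(1,-1),(-1,-1),(-1,1))]
        cv2.polylines(o,[np.array(pts)],True,(0,255,0),1)
    cc=c+d*87
    cv2.polylines(o,[np.array([px([cc[0]+32.5*np.cos(t),cc[1]+32.5*np.sin(t),30]) for t in np.linspace(0,6.28,40)])],True,(0,255,0),1)
    e=np.array([d[1],-d[0]])
    cv2.polylines(o,[np.array([px([*(c+e*58*i+d*127*j),30]) for i,j in((1,1),(1,-1),(-1,-1),(-1,1))])],True,(255,0,255),1)
    x,y=px([*c,30]);cv2.imwrite(f"pics/rko_{n}.png",o[y-270:y+270,x-290:x+290])
E
```

```text
(no output)
```

View pics/rko_top.png

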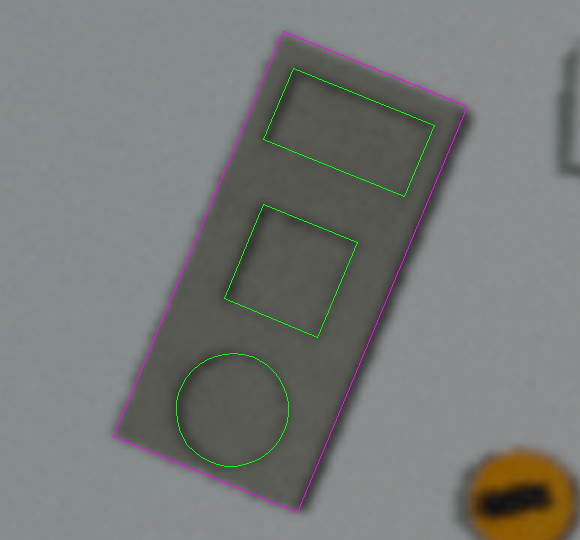

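View pics/rko_side.png

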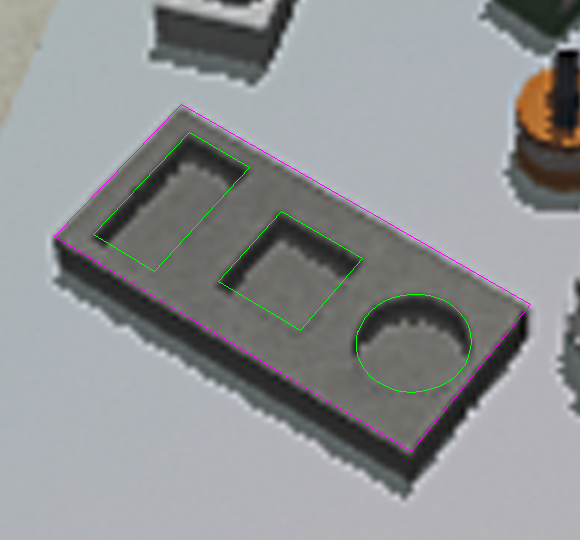

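```bash
cat > plan.py <<'E'
import sys,numpy as np
from scipy.spatial.transform import Rotation as R
from rig import env
def go(x,y,z,ang=None,per=0.95):
    s=env.read_state();Rm=R.from_quat(s["eef_rot"]).as_matrix();p=s["ee_pos"]
    tx=np.degrees(np.arctan2(Rm[1,0],Rm[0,0]));print("t %.2f pos"%s["time"],p.round(1),"toolx ang %.2f tilt %.2f q7 %.2f open %.1f F"%(tx,np.degrees(np.arccos(-Rm[2,2])),s["qpos"][6],s["opening"]),s["wrist_force"].round(1))
    if ang is not None:
        d=(ang-tx+180)%360-180;rz=-d/6;n=max(1,int(np.ceil(abs(rz)/per)));print("TURN rz total %.2f units: %d rows of %.3f"%(rz,n,rz/n))
        tgt=R.from_euler("z",ang,degrees=True).as_matrix()@np.diag([1,-1,-1.])
    else: tgt=Rm
    # small tilt error
    e=(R.from_matrix(Rm).inv()*R.from_matrix(tgt)).as_rotvec(degrees=True)/6;print("rotvec units",e.round(3))
    for nm,M in (("after turn",tgt),("now",Rm)):
        v=M.T@(np.array([x,y,z])-p)/30;n=max(1,int(np.ceil(np.abs(v).max()/.95)));n=max(n,int(np.ceil(np.linalg.norm(v)/1.25)))
        print("SHIFT",nm,v.round(2),"-> %d rows of"%n,(v/n).round(3), " xy-only rows",(v[:2]/n).round(3))
if __name__=="__main__":
    a=[float(i) for i in sys.argv[1:]];go(*a)
E
python3 plan.py 374.3 313.2 160 99
```

```text
t 0.10 pos [282.1 557.2 230.4] toolx ang 153.14 tilt 0.10 q7 -0.05 open 85.3 F [-0.1  0.4  0.1]
TURN rz total 9.02 units: 10 rows of 0.902
rotvec units [-1.600e-02  8.000e-03  9.024e+00]
SHIFT after turn [-8.51  1.76  2.35] -> 9 rows of [-0.946  0.196  0.261]  xy-only rows [-0.946  0.196]
SHIFT now [-6.41 -5.86  2.36] -> 8 rows of [-0.802 -0.733  0.294]  xy-only rows [-0.802 -0.733]
```

```bash
python3 -m inch '{"xyz":[[-0.8,-0.73,0],[-0.8,-0.73,0],[-0.8,-0.73,0],[-0.8,-0.73,0],[-0.8,-0.73,0],[-0.8,-0.73,0],[-0.8,-0.73,0],[-0.8,-0.73,0]],"rotation":[[0,0,0],[0,0,0],[0,0,0],[0,0,0],[0,0,0],[0,0,0],[0,0,0],[0,0,0]]}' 1
python3 -m inch '{"xyz":[[0,0,0.3],[0,0,0.3],[0,0,0.3],[0,0,0.3],[0,0,0.3],[0,0,0.3],[0,0,0.3],[0,0,0.3]],"rotation":[[0,0,0.9],[0,0,0.9],[0,0,0.9],[0,0,0.9],[0,0,0.9],[0,0,0.9],[0,0,0.9],[0,0,0.9]]}'
python3 -m inch '{"xyz":[[0,0,0],[0,0,0],[0,0,0]],"rotation":[[0,0,0.9],[0,0,0.9],[0,0,0]]}'
python3 plan.py 374.3 313.2 130 99
```

```text
time: 0.77
ee_pos: [374.6, 312.8, 231.0]
eef_rot: [0.232, 0.973, -0.0, -0.0]
wrist_force: [-0.0, 0.9, 0.2]
opening: 85.3
time: 1.43
ee_pos: [374.2, 314.3, 158.5]
eef_rot: [0.576, 0.818, -0.0, -0.0]
wrist_force: [-0.2, 0.9, 0.4]
opening: 85.4
time: 1.68
ee_pos: [374.2, 314.2, 158.7]
eef_rot: [0.65, 0.76, -0.001, -0.0]
wrist_force: [0.4, -0.4, 0.4]
opening: 85.3
t 1.68 pos [374.2 314.2 158.7] toolx ang 98.89 tilt 0.07 q7 -0.58 open 85.3 F [ 0.4 -0.4  0.4]
TURN rz total -0.02 units: 1 rows of -0.019
rotvec units [-0.009  0.007 -0.019]
SHIFT after turn [-0.03 -0.    0.96] -> 2 rows of [-0.017 -0.001  0.479]  xy-only rows [-0.017 -0.001]
SHIFT now [-0.03 -0.    0.96] -> 2 rows of [-0.017 -0.     0.479]  xy-only rows [-0.017 -0.   ]
```

```bash
python3 -m inch '{"xyz":[[0,0,0.7],[0,0,0.7],[0,0,0.7],[0,0,0.65],[0,0,0]],"rotation":[[0,0,0],[0,0,0],[0,0,0],[0,0,0],[0,0,0]]}'
python3 -m inch '{"xyz":[[0,0,0],[0,0,0],[0,0,0],[0,0,0],[0,0,0],[0,0,0],[0,0,0],[0,0,0]],"rotation":[[0,0,0],[0,0,0],[0,0,0],[0,0,0],[0,0,0],[0,0,0],[0,0,0],[0,0,0]]}' -1
python3 - <<'E'
from meas import *
im,C=grab("a1")
a=[]
for n in P:
    u,v=proj(n,[374,313,80]).astype(int);i=im[n][v-40:v+40,u-40:u+40];a.append(cv2.resize(i,(390,390),interpolation=cv2.INTER_CUBIC))
cv2.imwrite("pics/a1.png",np.hstack(a)[:,:,::-1])
E
```

```text
time: 2.1
ee_pos: [372.4, 312.7, 73.2]
eef_rot: [0.647, 0.762, -0.003, -0.0]
wrist_force: [-0.8, -0.6, -0.3]
opening: 85.6
time: 2.77
ee_pos: [374.3, 314.9, 77.4]
eef_rot: [0.648, 0.761, 0.0, -0.0]
wrist_force: [-3.9, -1.5, 7.1]
opening: 12.9
```

View pics/a1.png

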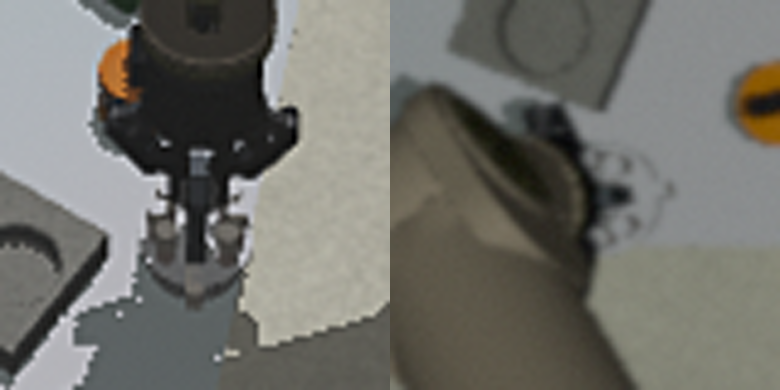

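```bash
python3 -m inch '{"xyz":[[0,0,-0.4],[0,0,-0.7],[0,0,-0.8],[0,0,-0.8],[0,0,-0.8],[0,0,-0.8],[0,0,-0.8],[0,0,0]],"rotation":[[0,0,0],[0,0,0],[0,0,0],[0,0,0],[0,0,0],[0,0,0],[0,0,0],[0,0,0]]}'
python3 plan.py 636.5 -189 230 146.7
```

```text
time: 3.53
ee_pos: [376.0, 315.8, 234.3]
eef_rot: [0.649, 0.761, 0.003, 0.0]
wrist_force: [0.2, 0.4, -2.9]
opening: 13.0
t 3.53 pos [376.  315.8 234.3] toolx ang 99.14 tilt 0.39 q7 -0.59 open 13.0 F [ 0.2  0.4 -2.9]
TURN rz total -7.93 units: 9 rows of -0.881
rotvec units [ 0.066 -0.016 -7.927]
SHIFT after turn [-16.5   -9.3    0.14] -> 18 rows of [-0.916 -0.516  0.008]  xy-only rows [-0.916 -0.516]
SHIFT now [-17.99   5.9    0.1 ] -> 19 rows of [-0.947  0.31   0.005]  xy-only rows [-0.947  0.31 ]
```

```bash
python3 -m inch '{"xyz":[[-0.6,0.2,0],[-0.93,0.305,0],[-0.93,0.305,0],[-0.93,0.305,0],[-0.93,0.305,0],[-0.93,0.305,0],[-0.93,0.305,0],[-0.93,0.305,0]],"rotation":[[0,0,0],[0,0,0],[0,0,0],[0,0,0],[0,0,0],[0,0,0],[0,0,0],[0,0,0]]}'
python3 -m inch '{"xyz":[[-0.93,0.305,0],[-0.93,0.305,0],[-0.93,0.305,0],[-0.93,0.305,0],[-0.93,0.305,0],[-0.93,0.305,0],[-0.93,0.305,0],[-0.93,0.305,0]],"rotation":[[0,0,0],[0,0,0],[0,0,0],[0,0,0],[0,0,0],[0,0,0],[0,0,0],[0,0,0]]}'
python3 -m inch '{"xyz":[[-0.93,0.305,0],[-0.93,0.305,0],[-0.93,0.305,0],[-0.6,0.2,0]],"rotation":[[0,0,0],[0,0,0],[0,0,0],[0,0,0]]}'
python3 -m inch '{"xyz":[[0,0,0],[0,0,0],[0,0,0],[0,0,0],[0,0,0],[0,0,0],[0,0,0],[0,0,0]],"rotation":[[0,0,-0.8],[0,0,-0.9],[0,0,-0.9],[0,0,-0.9],[0,0,-0.9],[0,0,-0.9],[0,0,-0.9],[0,0,-0.9]]}'
python3 -m inch '{"xyz":[[0,0,0],[0,0,0],[0,0,0]],"rotation":[[0,0,-0.8],[0,0,0],[0,0,0]]}'
python3 plan.py 636.5 -189 180 146.7
python3 - <<'E'
from meas import *
im,C=grab("a2")
a=[]
for n in P:
    u,v=proj(n,[636,-189,170]).astype(int);i=im[n][v-40:v+40,u-40:u+40];a.append(cv2.resize(i,(390,390),interpolation=cv2.INTER_CUBIC))
cv2.imwrite("pics/a2.png",np.hstack(a)[:,:,::-1])
E
```

```text
time: 4.2
ee_pos: [477.3, 113.5, 228.3]
eef_rot: [0.648, 0.761, -0.001, -0.0]
wrist_force: [0.8, 0.3, -3.6]
opening: 13.5
time: 4.87
ee_pos: [585.1, -94.9, 228.0]
eef_rot: [0.648, 0.761, -0.001, -0.001]
wrist_force: [0.3, -0.2, -2.6]
opening: 13.3
time: 5.2
ee_pos: [634.1, -191.9, 227.4]
eef_rot: [0.649, 0.76, -0.001, -0.001]
wrist_force: [-0.0, -0.1, -3.3]
opening: 12.7
time: 5.87
ee_pos: [633.8, -188.6, 227.6]
eef_rot: [0.326, 0.946, -0.0, -0.001]
wrist_force: [-0.7, 0.4, -4.2]
opening: 13.3
time: 6.12
ee_pos: [633.9, -188.7, 228.2]
eef_rot: [0.289, 0.957, -0.0, -0.001]
wrist_force: [0.1, -0.2, -3.7]
opening: 12.8
t 6.12 pos [ 633.9 -188.7  228.2] toolx ang 146.38 tilt 0.13 q7 1.36 open 12.8 F [ 0.1 -0.2 -3.7]
TURN rz total -0.05 units: 1 rows of -0.053
rotvec units [-0.007 -0.02  -0.053]
SHIFT after turn [-0.08  0.04  1.61] -> 2 rows of [-0.039  0.019  0.804]  xy-only rows [-0.039  0.019]
SHIFT now [-0.08  0.04  1.61] -> 2 rows of [-0.04   0.02   0.803]  xy-only rows [-0.04  0.02]
```

View pics/a2.png

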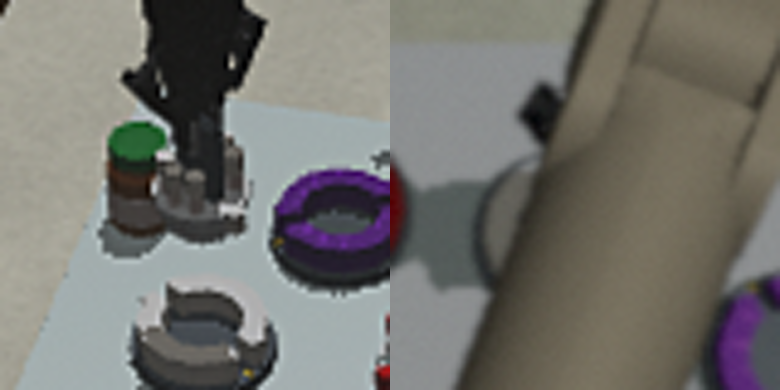

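```bash
python3 -m inch '{"xyz":[[-0.03,0.02,0.6],[0,0,0.8],[0,0,0.8],[0,0,0.8],[0,0,0.33],[0,0,0],[0,0,0]],"rotation":[[0,0,-0.05],[0,0,0],[0,0,0],[0,0,0],[0,0,0],[0,0,0],[0,0,0]]}'
python3 plan.py 635.3 -188.2 120 146.7
python3 - <<'E'
from meas import *
im,C=grab("a3")
a=[]
for n in P:
    u,v=proj(n,[636,-189,60]).astype(int);i=im[n][v-30:v+30,u-30:u+30];a.append(cv2.resize(i,(390,390),interpolation=cv2.INTER_CUBIC))
cv2.imwrite("pics/a3.png",np.hstack(a)[:,:,::-1])
E
```

```text
time: 6.8
ee_pos: [635.6, -188.7, 130.1]
eef_rot: [0.286, 0.958, -0.0, -0.0]
wrist_force: [-0.2, 0.1, -3.7]
opening: 13.0
t 6.80 pos [ 635.6 -188.7  130.1] toolx ang 146.80 tilt 0.03 q7 1.39 open 13.0 F [-0.2  0.1 -3.7]
TURN rz total 0.02 units: 1 rows of 0.017
rotvec units [-0.004 -0.004  0.017]
SHIFT after turn [0.02 0.01 0.34] -> 1 rows of [0.017 0.01  0.337]  xy-only rows [0.017 0.01 ]
SHIFT now [0.02 0.01 0.34] -> 1 rows of [0.017 0.01  0.337]  xy-only rows [0.017 0.01 ]
```

View pics/a3.png

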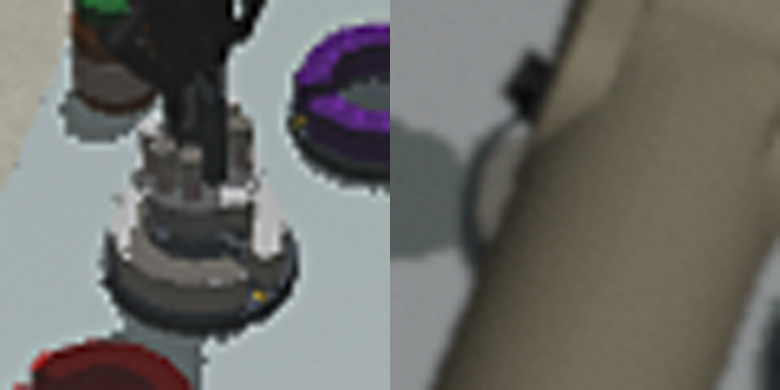

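```bash
python3 -m inch '{"xyz":[[0.01,0.01,0.2],[0,0,0.15],[0,0,0.15],[0,0,0.1],[0,0,0.1],[0,0,0]],"rotation":[[0,0,0],[0,0,0],[0,0,0],[0,0,0],[0,0,0],[0,0,0]]}'
python3 plan.py 635.3 -188.2 104 146.7
```

```text
time: 7.4
ee_pos: [635.2, -188.2, 108.0]
eef_rot: [0.285, 0.958, -0.0, -0.0]
wrist_force: [1.0, 0.0, -5.3]
opening: 13.1
t 7.40 pos [ 635.2 -188.2  108. ] toolx ang 146.84 tilt 0.05 q7 1.39 open 13.1 F [ 1.   0.  -5.3]
TURN rz total 0.02 units: 1 rows of 0.024
rotvec units [-0.003 -0.007  0.024]
SHIFT after turn [-0.    0.    0.13] -> 1 rows of [-0.002  0.001  0.134]  xy-only rows [-0.002  0.001]
SHIFT now [-0.    0.    0.13] -> 1 rows of [-0.002  0.001  0.134]  xy-only rows [-0.002  0.001]
```

```bash
python3 -m inch '{"xyz":[[0,0,0.1],[0,0,0.1],[0,0,0.1],[0,0,0.1],[0,0,0.05],[0,0,0]],"rotation":[[0,0,0],[0,0,0],[0,0,0],[0,0,0],[0,0,0],[0,0,0]]}'
python3 plan.py 635.3 -188.2 90 146.7
```

```text
time: 7.9
ee_pos: [635.3, -188.2, 94.9]
eef_rot: [0.285, 0.958, -0.0, -0.0]
wrist_force: [0.3, -0.1, -4.7]
opening: 13.3
t 7.90 pos [ 635.3 -188.2   94.9] toolx ang 146.85 tilt 0.03 q7 1.39 open 13.3 F [ 0.3 -0.1 -4.7]
TURN rz total 0.02 units: 1 rows of 0.024
rotvec units [-0.002 -0.005  0.024]
SHIFT after turn [ 0.   -0.    0.16] -> 1 rows of [ 0.001 -0.     0.162]  xy-only rows [ 0.001 -0.   ]
SHIFT now [ 0.   -0.    0.16] -> 1 rows of [ 0.001 -0.     0.162]  xy-only rows [ 0.001 -0.   ]
```

```bash
python3 -m inch '{"xyz":[[0,0,0.06],[0,0,0.05],[0,0,0.03],[0,0,0]],"rotation":[[0,0,0],[0,0,0],[0,0,0],[0,0,0]]}'
python3 plan.py 635.3 -188.2 90 146.7|head -1
python3 -m inch '{"xyz":[[0,0,0],[0,0,0],[0,0,0],[0,0,0]],"rotation":[[0,0,0],[0,0,0],[0,0,0],[0,0,0]]}' 0.1
python3 plan.py 635.3 -188.2 90 146.7|head -1
```

```text
time: 8.23
ee_pos: [635.5, -188.5, 91.6]
eef_rot: [0.285, 0.958, -0.0, 0.0]
wrist_force: [-0.5, -0.9, -1.0]
opening: 13.2
t 8.23 pos [ 635.5 -188.5   91.6] toolx ang 146.83 tilt 0.02 q7 1.40 open 13.2 F [-0.5 -0.9 -1. ]
time: 8.57
ee_pos: [635.7, -188.4, 91.5]
eef_rot: [0.285, 0.958, -0.0, 0.0]
wrist_force: [0.8, -0.6, -0.7]
opening: 47.1
t 8.57 pos [ 635.7 -188.4   91.5] toolx ang 146.85 tilt 0.03 q7 1.40 open 47.1 F [ 0.8 -0.6 -0.7]
```

```bash
python3 -m inch '{"xyz":[[0,0,-0.5],[0,0,-0.85],[0,0,-0.85],[0,0,-0.85],[0,0,-0.85],[0,0,-0.7],[0,0,0],[0,0,0]],"rotation":[[0,0,0],[0,0,0],[0,0,0],[0,0,0],[0,0,0],[0,0,0],[0,0,0],[0,0,0]]}'
python3 - <<'E'
from meas import *
im,C=grab("b1")
G=dict(redc=((442,-190),106),white=((636,-189),120),sq=((477,69),80),rnd=((441,189),80),obl=((380,-310),80))
for k,(g,z) in G.items():
  for n in ("top","side"):
    c=C[n]
    m=near(c,g,45)&(c[...,2]>z-18)&(c[...,2]<z+12);q=c[m][:,:2].astype(np.float32)
    if len(q)<8: print(k,n,"none");continue
    mm,a,w=pca(q);r=cv2.minAreaRect(q);print(k,n,m.sum(),mm.round(1),"ang %.1f"%a,w.round(1),np.round(r[0],1),np.round(r[1],1),"z90",np.percentile(c[m][:,2],90).round(1))
a=[]
for n in P:
    u,v=proj(n,[560,-189,60]).astype(int);i=im[n][v-50:v+50,u-50:u+50];a.append(cv2.resize(i,(390,390),interpolation=cv2.INTER_CUBIC))
cv2.imwrite("pics/b1.png",np.hstack(a)[:,:,::-1])
E
python3 plan.py 443 -191.8 230 41
```

```text
time: 9.23
ee_pos: [636.2, -188.7, 231.0]
eef_rot: [0.285, 0.958, 0.0, 0.002]
wrist_force: [0.9, 0.1, -0.4]
opening: 46.8
redc top none
redc side 57 [ 443.5 -185.9] ang 43.9 [ 5.3 13.3] [ 443.8 -189.8] [46.5 26.2] z90 108.9
white top none
white side 50 [ 633.1 -182.9] ang 145.5 [ 4.3 14.2] [ 634.7 -183.2] [16.8 50.4] z90 124.0
sq top 47 [477.8  68.5] ang 62.0 [ 4.2 11. ] [478.   68.4] [35.1 13.5] z90 82.2
sq side 54 [477.9  74.3] ang 59.9 [ 5.1 11.2] [476.9  69.9] [38.3 17.1] z90 83.6
rnd top 51 [441.9 187.2] ang 103.0 [ 4.3 10.6] [441.8 188.4] [13.7 35.9] z90 83.8
rnd side 45 [441.1 195.3] ang 110.3 [ 4.1 12.3] [441.2 192.9] [13.4 39.2] z90 82.0
obl top 53 [ 380.3 -310.3] ang 174.1 [ 4.5 10.2] [ 380.5 -311.6] [15.2 33.6] z90 83.7
obl side 49 [ 380.  -304.7] ang 175.1 [ 6.3 10.5] [ 380.2 -305.9] [22.9 36.4] z90 83.6
t 9.33 pos [ 635.1 -188.1  228.3] toolx ang 146.85 tilt 0.07 q7 1.37 open 46.9 F [-0.6  0.5 -0.6]
TURN rz total 17.64 units: 19 rows of 0.928
rotvec units [-1.2000e-02 -5.0000e-03  1.7641e+01]
SHIFT after turn [-4.91 -4.11 -0.06] -> 6 rows of [-0.819 -0.685 -0.009]  xy-only rows [-0.819 -0.685]
SHIFT now [ 5.29 -3.61 -0.05] -> 6 rows of [ 0.882 -0.601 -0.008]  xy-only rows [ 0.882 -0.601]
```

View pics/b1.png

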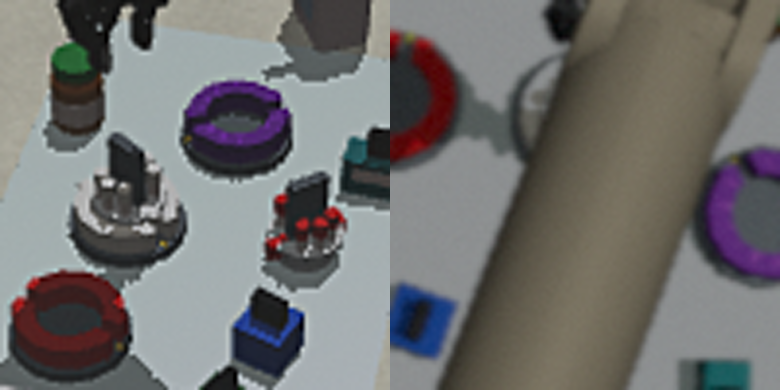

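```bash
python3 -m inch '{"xyz":[[0.88,-0.6,0],[0.88,-0.6,0],[0.88,-0.6,0],[0.88,-0.6,0],[0.88,-0.6,0],[0.88,-0.6,0]],"rotation":[[0,0,0],[0,0,0],[0,0,0],[0,0,0],[0,0,0],[0,0,0]]}'
python3 -m inch '{"xyz":[[0,0,0],[0,0,0],[0,0,0],[0,0,0],[0,0,0],[0,0,0],[0,0,0],[0,0,0]],"rotation":[[0,0,1],[0,0,1],[0,0,1],[0,0,1],[0,0,1],[0,0,1],[0,0,1],[0,0,1]]}'
python3 -m inch '{"xyz":[[0,0,0.3],[0,0,0.3],[0,0,0.3],[0,0,0.3],[0,0,0.3],[0,0,0.3],[0,0,0.3],[0,0,0.3]],"rotation":[[0,0,1],[0,0,1],[0,0,1],[0,0,1],[0,0,1],[0,0,1],[0,0,1],[0,0,1]]}'
python3 -m inch '{"xyz":[[0,0,0],[0,0,0],[0,0,0],[0,0,0]],"rotation":[[0,0,1],[0,0,0.64],[0,0,0],[0,0,0]]}'
python3 plan.py 443 -191.8 76 41
```

```text
time: 9.83
ee_pos: [441.6, -191.7, 227.6]
eef_rot: [0.285, 0.958, -0.0, -0.001]
wrist_force: [-1.0, -0.3, 1.8]
opening: 46.7
time: 10.5
ee_pos: [443.1, -191.7, 227.9]
eef_rot: [0.652, 0.758, -0.001, -0.001]
wrist_force: [0.7, -0.6, 0.9]
opening: 46.9
time: 11.17
ee_pos: [442.9, -191.7, 155.6]
eef_rot: [0.904, 0.427, -0.001, -0.001]
wrist_force: [-0.2, -0.5, -0.3]
opening: 47.0
time: 11.5
ee_pos: [443.2, -191.8, 156.4]
eef_rot: [0.936, 0.351, -0.001, -0.0]
wrist_force: [-0.5, -0.2, 0.5]
opening: 47.0
t 11.50 pos [ 443.2 -191.8  156.4] toolx ang 41.15 tilt 0.10 q7 -0.43 open 47.0 F [-0.5 -0.2  0.5]
TURN rz total 0.02 units: 1 rows of 0.025
rotvec units [-0.012  0.011  0.025]
SHIFT after turn [-0.   -0.    2.68] -> 3 rows of [-0.001 -0.002  0.893]  xy-only rows [-0.001 -0.002]
SHIFT now [-0.   -0.    2.68] -> 3 rows of [-0.    -0.     0.893]  xy-only rows [-0. -0.]
```

```bash
python3 -m inch '{"xyz":[[0,0,0.6],[0,0,0.7],[0,0,0.7],[0,0,0.66],[0,0,0],[0,0,0]],"rotation":[[0,0,0],[0,0,0],[0,0,0],[0,0,0],[0,0,0],[0,0,0]]}'
python3 -m inch '{"xyz":[[0,0,0],[0,0,0],[0,0,0],[0,0,0],[0,0,0],[0,0,0]],"rotation":[[0,0,0],[0,0,0],[0,0,0],[0,0,0],[0,0,0],[0,0,0]]}' -1
python3 plan.py 443 -191.8 76 41|head -1
python3 -m inch '{"xyz":[[0,0,-0.4],[0,0,-0.7],[0,0,-0.8],[0,0,-0.8],[0,0,-0.8],[0,0,-0.8],[0,0,-0.8],[0,0,0]],"rotation":[[0,0,0],[0,0,0],[0,0,0],[0,0,0],[0,0,0],[0,0,0],[0,0,0],[0,0,0]]}'
python3 plan.py 654 -19.4 230 -15.5
```

```text
time: 12.0
ee_pos: [442.8, -192.0, 76.8]
eef_rot: [0.936, 0.351, -0.001, -0.001]
wrist_force: [-0.3, -0.6, 0.6]
opening: 46.9
time: 12.5
ee_pos: [444.3, -192.1, 78.4]
eef_rot: [0.937, 0.35, 0.001, 0.0]
wrist_force: [-1.4, 1.7, 6.9]
opening: 12.9
t 12.50 pos [ 444.3 -192.1   78.4] toolx ang 41.02 tilt 0.08 q7 -0.37 open 12.9 F [-1.4  1.7  6.9]
time: 13.17
ee_pos: [445.6, -193.0, 234.9]
eef_rot: [0.937, 0.35, 0.003, 0.002]
wrist_force: [0.3, -0.2, -3.3]
opening: 12.7
t 13.17 pos [ 445.6 -193.   234.9] toolx ang 40.99 tilt 0.39 q7 -0.47 open 12.7 F [ 0.3 -0.2 -3.3]
TURN rz total 9.41 units: 10 rows of 0.941
rotvec units [ 0.027 -0.063  9.415]
SHIFT after turn [ 5.15 -7.43  0.16] -> 8 rows of [ 0.644 -0.929  0.02 ]  xy-only rows [ 0.644 -0.929]
SHIFT now [9.04 0.19 0.2 ] -> 10 rows of [0.904 0.019 0.02 ]  xy-only rows [0.904 0.019]
```

```bash
python3 -m inch '{"xyz":[[0.6,0.01,0],[0.95,0.02,0],[0.95,0.02,0],[0.95,0.02,0],[0.95,0.02,0],[0.95,0.02,0],[0.95,0.02,0],[0.95,0.02,0]],"rotation":[[0,0,0],[0,0,0],[0,0,0],[0,0,0],[0,0,0],[0,0,0],[0,0,0],[0,0,0]]}'
python3 -m inch '{"xyz":[[0.95,0.02,0],[0.84,0.02,0],[0,0,0],[0,0,0],[0,0,0],[0,0,0],[0,0,0],[0,0,0]],"rotation":[[0,0,0],[0,0,0],[0,0,0.7],[0,0,0.95],[0,0,0.95],[0,0,0.95],[0,0,0.95],[0,0,0.95]]}'
python3 -m inch '{"xyz":[[0,0,0],[0,0,0],[0,0,0],[0,0,0],[0,0,0],[0,0,0],[0,0,0]],"rotation":[[0,0,0.95],[0,0,0.95],[0,0,0.95],[0,0,0.95],[0,0,0.16],[0,0,0],[0,0,0]]}'
python3 plan.py 654.5 -19.5 128 -15.5
```

```text
time: 13.83
ee_pos: [611.2, -51.3, 228.2]
eef_rot: [0.937, 0.35, -0.001, -0.001]
wrist_force: [0.1, -1.1, -4.0]
opening: 12.8
time: 14.5
ee_pos: [651.6, -18.0, 228.1]
eef_rot: [0.998, 0.07, -0.002, -0.0]
wrist_force: [1.0, 0.3, -4.0]
opening: 12.9
time: 15.08
ee_pos: [651.9, -18.3, 229.3]
eef_rot: [0.991, -0.133, -0.001, 0.0]
wrist_force: [0.3, -0.5, -4.1]
opening: 13.0
t 15.08 pos [651.9 -18.3 229.3] toolx ang -15.27 tilt 0.09 q7 -1.66 open 13.0 F [ 0.3 -0.5 -4.1]
TURN rz total 0.04 units: 1 rows of 0.038
rotvec units [0.006 0.014 0.038]
SHIFT after turn [0.1  0.02 3.38] -> 4 rows of [0.024 0.004 0.844]  xy-only rows [0.024 0.004]
SHIFT now [0.1  0.01 3.38] -> 4 rows of [0.025 0.004 0.844]  xy-only rows [0.025 0.004]
```

```bash
python3 -m inch '{"xyz":[[0.1,0.02,0.6],[0,0,0.8],[0,0,0.8],[0,0,0.8],[0,0,0.3],[0,0,0],[0,0,0]],"rotation":[[0,0,0.04],[0,0,0],[0,0,0],[0,0,0],[0,0,0],[0,0,0],[0,0,0]]}'
python3 plan.py 654.5 -19.5 120 -15.5
python3 - <<'E'
from meas import *
im,C=grab("b3")
a=[]
for n in P:
    u,v=proj(n,[654,-19,60]).astype(int);i=im[n][v-30:v+30,u-30:u+30];a.append(cv2.resize(i,(390,390),interpolation=cv2.INTER_CUBIC))
cv2.imwrite("pics/b3.png",np.hstack(a)[:,:,::-1])
E
```

```text
time: 15.67
ee_pos: [655.0, -19.9, 131.7]
eef_rot: [0.991, -0.136, -0.0, 0.0]
wrist_force: [1.1, -0.3, -3.6]
opening: 13.2
t 15.67 pos [655.  -19.9 131.7] toolx ang -15.64 tilt 0.02 q7 -1.63 open 13.2 F [ 1.1 -0.3 -3.6]
TURN rz total -0.02 units: 1 rows of -0.023
rotvec units [ 0.002  0.002 -0.023]
SHIFT after turn [-0.02 -0.01  0.39] -> 1 rows of [-0.02  -0.008  0.391]  xy-only rows [-0.02  -0.008]
SHIFT now [-0.02 -0.01  0.39] -> 1 rows of [-0.02  -0.008  0.391]  xy-only rows [-0.02  -0.008]
```

View pics/b3.png

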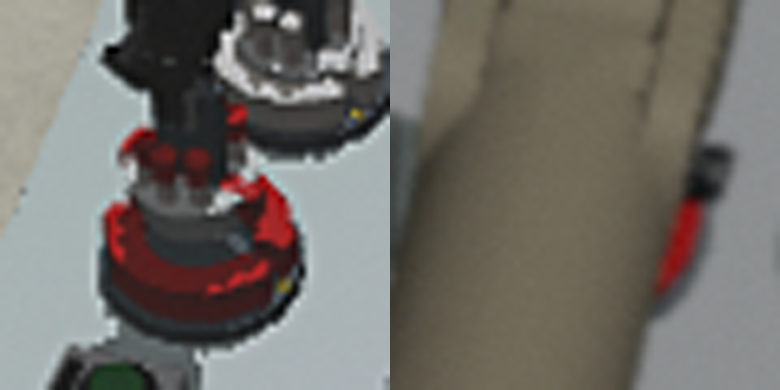

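```bash
python3 -m inch '{"xyz":[[-0.01,0,0.2],[0,0,0.15],[0,0,0.15],[0,0,0.1],[0,0,0.1],[0,0,0]],"rotation":[[0,0,0],[0,0,0],[0,0,0],[0,0,0],[0,0,0],[0,0,0]]}'
python3 -m inch '{"xyz":[[0,0,0.1],[0,0,0.1],[0,0,0.1],[0,0,0]],"rotation":[[0,0,0],[0,0,0],[0,0,0],[0,0,0]]}'
python3 plan.py 654.5 -19.5 92 -15.5
```

```text
time: 16.27
ee_pos: [654.1, -19.7, 109.4]
eef_rot: [0.991, -0.137, -0.001, 0.0]
wrist_force: [-0.3, -0.0, -5.0]
opening: 12.9
time: 16.6
ee_pos: [654.2, -19.7, 100.5]
eef_rot: [0.991, -0.137, -0.001, 0.0]
wrist_force: [-0.4, -0.1, -3.6]
opening: 13.1
t 16.60 pos [654.2 -19.7 100.5] toolx ang -15.70 tilt 0.07 q7 -1.62 open 13.1 F [-0.4 -0.1 -3.6]
TURN rz total -0.03 units: 1 rows of -0.033
rotvec units [ 0.003  0.011 -0.033]
SHIFT after turn [ 0.01 -0.01  0.28] -> 1 rows of [ 0.008 -0.01   0.284]  xy-only rows [ 0.008 -0.01 ]
SHIFT now [ 0.01 -0.01  0.28] -> 1 rows of [ 0.008 -0.01   0.284]  xy-only rows [ 0.008 -0.01 ]
```

```bash
python3 -m inch '{"xyz":[[0,0,0.1],[0,0,0.08],[0,0,0.05],[0,0,0.05],[0,0,0]],"rotation":[[0,0,0],[0,0,0],[0,0,0],[0,0,0],[0,0,0]]}'
python3 -m inch '{"xyz":[[0,0,0],[0,0,0],[0,0,0],[0,0,0]],"rotation":[[0,0,0],[0,0,0],[0,0,0],[0,0,0]]}' 0.1
python3 plan.py 654.5 -19.5 90 -15.5|head -1
python3 -m inch '{"xyz":[[0,0,-0.5],[0,0,-0.85],[0,0,-0.85],[0,0,-0.85],[0,0,-0.85],[0,0,-0.7],[0,0,0],[0,0,0]],"rotation":[[0,0,0],[0,0,0],[0,0,0],[0,0,0],[0,0,0],[0,0,0],[0,0,0],[0,0,0]]}'
cat > look.py <<'E'
import sys
from meas import *
tag=sys.argv[1];im,C=grab(tag)
G=dict(white=((636,-189),120),red=((654,-19),120),sq=((477,69),80),rnd=((441,189),80),obl=((380,-310),80))
for a in sys.argv[2:]:
    k,x,y,z=a.split(",");G[k]=((float(x),float(y)),float(z))
for k,(g,z) in G.items():
  for n in ("top","side"):
    c=C[n]
    m=near(c,g,50)&(c[...,2]>z-18)&(c[...,2]<z+12);q=c[m][:,:2].astype(np.float32)
    if len(q)<8: print(k,n,"none");continue
    mm,a,w=pca(q);r=cv2.minAreaRect(q);print(k,n,m.sum(),mm.round(1),"ang %.1f"%a,np.round(r[0],1),np.round(r[1],1),"z90",np.percentile(c[m][:,2],90).round(1))
cv2.imwrite(f"pics/v_{tag}.png",np.vstack([cv2.resize(im["top"][130:270,70:500],(780,254)),cv2.resize(im["side"][110:300,120:400],(500,340)) if 0 else np.pad(cv2.resize(im["side"][110:300,170:400],(412,340)),((0,0),(0,368),(0,0)))])[:,:,::-1])
E
python3 look.py c1
```

```text
time: 17.02
ee_pos: [654.6, -19.8, 92.7]
eef_rot: [0.991, -0.137, -0.0, 0.0]
wrist_force: [-0.4, -0.2, -4.5]
opening: 12.9
time: 17.35
ee_pos: [655.0, -19.9, 93.6]
eef_rot: [0.991, -0.137, 0.001, -0.0]
wrist_force: [-0.3, 0.4, 0.3]
opening: 47.0
t 17.35 pos [655.  -19.9  93.6] toolx ang -15.70 tilt 0.07 q7 -1.61 open 47.0 F [-0.3  0.4  0.3]
time: 18.02
ee_pos: [655.5, -20.1, 232.9]
eef_rot: [0.991, -0.137, 0.002, -0.0]
wrist_force: [0.5, -0.4, -0.5]
opening: 47.2
white top 62 [ 633.3 -188.8] ang 146.4 [ 633.9 -189.2] [13.5 43.4] z90 123.8
white side 54 [ 633.1 -182.1] ang 142.2 [ 633.7 -185.5] [22.  48.5] z90 122.0
red top none
red side 63 [653.9 -15.5] ang 164.0 [655.3 -17.1] [17.5 44.2] z90 123.5
sq top none
sq side 54 [478.1  74.7] ang 60.5 [478.5  72.1] [38.8 18.6] z90 83.6
rnd top 50 [442.1 187.2] ang 102.6 [442.1 188.3] [14.1 36. ] z90 83.6
rnd side 44 [441.5 194.6] ang 110.6 [441.2 192.4] [13.7 42.3] z90 84.7
obl top 59 [ 380.7 -309.9] ang 175.4 [ 380.5 -311.8] [15.5 33.6] z90 83.4
obl side 44 [ 380.1 -305.9] ang 171.6 [ 379.  -307.2] [24.1 36.8] z90 82.7
```

View pics/v_c1.png

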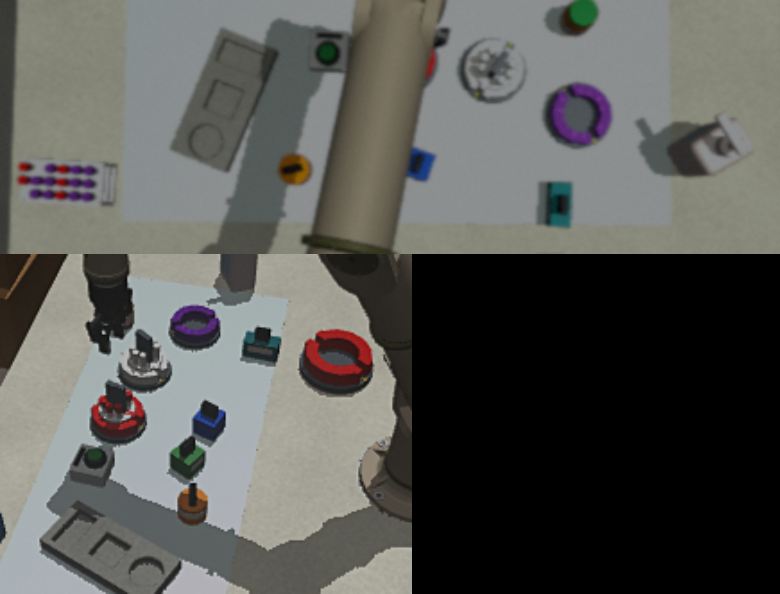

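```bash
python3 - <<'E'
from meas import *
im,C=load("c1")
I=im["top"];H=hsv(I);s=6
g=(380,-311);u,v=proj("top",[*g,50]).astype(int)
big=cv2.resize(I[v-20:v+20,u-20:u+20],None,fx=s,fy=s,interpolation=cv2.INTER_CUBIC)
B=hsv(big)
m=((B[...,0]>78)&(B[...,0]<102)&(B[...,1]>110)&(B[...,2]>70)).astype(np.uint8)
m=cv2.morphologyEx(m,cv2.MORPH_CLOSE,np.ones((61,61)))
m=cv2.morphologyEx(m,cv2.MORPH_OPEN,np.ones((15,15)))
vv,uu=np.nonzero(m);q=np.array([onz("top",u-20+(a+.5)/s-.5,v-20+(b+.5)/s-.5,48)[:2] for a,b in zip(uu,vv)],np.float32)
print(cv2.minAreaRect(q))
big[m>0]=big[m>0]//2+np.array([90,0,90],np.uint8)
cv2.imwrite("pics/obl.png",cv2.resize(big,(480,480))[:,:,::-1])
E
python3 plan.py 380.5 -311.5 230 -1.5
```

```text
((379.396484375, -309.96099853515625), (35.815433502197266, 78.99095153808594), 87.97862243652344)
t 18.12 pos [654.3 -19.7 230.3] toolx ang -15.70 tilt 0.05 q7 -1.66 open 46.9 F [-0.2  0.2  0.3]
TURN rz total -2.37 units: 3 rows of -0.789
rotvec units [-0.     0.008 -2.366]
SHIFT after turn [-8.87  9.96  0.01] -> 11 rows of [-0.806  0.906  0.001]  xy-only rows [-0.806  0.906]
SHIFT now [-6.16 11.83  0.02] -> 13 rows of [-0.473  0.91   0.001]  xy-only rows [-0.473  0.91 ]
```

View pics/obl.png

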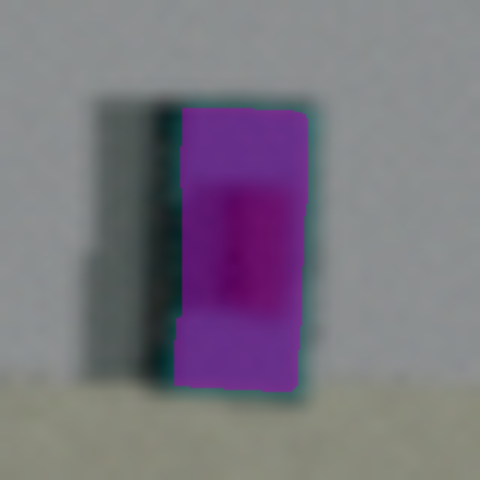

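```bash
python3 -m inch '{"xyz":[[-0.47,0.91,0],[-0.47,0.91,0],[-0.47,0.91,0],[-0.47,0.91,0],[-0.47,0.91,0],[-0.47,0.91,0],[-0.47,0.91,0],[-0.47,0.91,0]],"rotation":[[0,0,0],[0,0,0],[0,0,0],[0,0,0],[0,0,0],[0,0,0],[0,0,0],[0,0,0]]}'
python3 -m inch '{"xyz":[[-0.47,0.91,0],[-0.47,0.91,0],[-0.47,0.91,0],[-0.47,0.91,0],[-0.47,0.91,0],[0,0,0.4],[0,0,0.6],[0,0,0.6]],"rotation":[[0,0,0],[0,0,0],[0,0,0],[0,0,0],[0,0,0],[0,0,-0.7],[0,0,-0.8],[0,0,-0.78]]}'
python3 -m inch '{"xyz":[[0,0,0.6],[0,0,0.5],[0,0,0],[0,0,0]],"rotation":[[0,0,0],[0,0,0],[0,0,0],[0,0,0]]}'
python3 plan.py 380.3 -311.2 53 -2
```

```text
time: 18.78
ee_pos: [485.2, -200.0, 229.8]
eef_rot: [0.991, -0.136, -0.001, -0.0]
wrist_force: [0.6, -0.1, -0.0]
opening: 46.9
time: 19.45
ee_pos: [381.5, -312.0, 181.9]
eef_rot: [1.0, -0.016, 0.0, -0.0]
wrist_force: [-0.3, -0.3, -0.8]
opening: 46.9
time: 19.78
ee_pos: [381.2, -311.3, 149.0]
eef_rot: [1.0, -0.018, -0.002, -0.0]
wrist_force: [0.1, -0.5, -0.5]
opening: 46.9
t 19.78 pos [ 381.2 -311.3  149. ] toolx ang -2.03 tilt 0.18 q7 -0.83 open 46.9 F [ 0.1 -0.5 -0.5]
TURN rz total -0.01 units: 1 rows of -0.006
rotvec units [-0.008  0.029 -0.006]
SHIFT after turn [-0.03 -0.    3.2 ] -> 4 rows of [-0.007 -0.001  0.8  ]  xy-only rows [-0.007 -0.001]
SHIFT now [-0.02  0.    3.2 ] -> 4 rows of [-0.005  0.     0.8  ]  xy-only rows [-0.005  0.   ]
```

```bash
python3 -m inch '{"xyz":[[-0.02,0,0.6],[0,0,0.8],[0,0,0.8],[0,0,0.7],[0,0,0.25],[0,0,0]],"rotation":[[0,0,0],[0,0,0],[0,0,0],[0,0,0],[0,0,0],[0,0,0]]}'
python3 -m inch '{"xyz":[[0,0,0],[0,0,0],[0,0,0],[0,0,0],[0,0,0],[0,0,0]],"rotation":[[0,0,0],[0,0,0],[0,0,0],[0,0,0],[0,0,0],[0,0,0]]}' -1
python3 plan.py 380 -311 76 -2|head -1
python3 -m inch '{"xyz":[[0,0,-0.4],[0,0,-0.7],[0,0,-0.8],[0,0,-0.8],[0,0,-0.8],[0,0,-0.8],[0,0,-0.8],[0,0,-0.7]],"rotation":[[0,0,0],[0,0,0],[0,0,0],[0,0,0],[0,0,0],[0,0,0],[0,0,0],[0,0,0]]}'
python3 -m inch '{"xyz":[[0,0,0],[0,0,0]],"rotation":[[0,0,0],[0,0,0]]}'
python3 look.py c2
python3 plan.py 655.5 294.7 230 68.2
```

```text
time: 20.28
ee_pos: [380.9, -311.3, 54.7]
eef_rot: [1.0, -0.018, -0.001, -0.0]
wrist_force: [-0.4, -0.4, 0.3]
opening: 47.3
time: 20.78
ee_pos: [382.5, -312.3, 56.9]
eef_rot: [1.0, -0.017, 0.001, 0.0]
wrist_force: [-0.6, 1.4, 7.0]
opening: 12.5
t 20.78 pos [ 382.5 -312.3   56.9] toolx ang -2.00 tilt 0.13 q7 -0.72 open 12.5 F [-0.6  1.4  7. ]
time: 21.45
ee_pos: [381.0, -312.1, 231.9]
eef_rot: [1.0, -0.018, 0.0, 0.0]
wrist_force: [0.5, 1.0, -3.1]
opening: 13.2
time: 21.62
ee_pos: [381.7, -312.2, 230.6]
eef_rot: [1.0, -0.018, 0.001, 0.0]
wrist_force: [-0.2, 0.1, -3.2]
opening: 12.8
white top 62 [ 633.4 -188.8] ang 145.8 [ 634.2 -189.4] [13.6 44.1] z90 123.4
white side 52 [ 633.6 -183.1] ang 146.8 [ 633.6 -186.2] [23.2 47.8] z90 125.2
red top 65 [653.5 -21.1] ang 164.0 [654.1 -20.7] [14.3 43.5] z90 123.4
red side 67 [653.6 -15.1] ang 161.9 [655.5 -18.4] [24.3 50.2] z90 122.0
sq top 48 [477.7  68.5] ang 62.2 [477.9  68.2] [35.3 13.4] z90 83.5
sq side 54 [478.2  75.5] ang 61.8 [478.3  72.6] [35.7 18.7] z90 83.5
rnd top 50 [442. 187.] ang 101.8 [441.9 188.5] [13.9 35.9] z90 84.6
rnd side 47 [441.7 195.4] ang 109.5 [441.4 192.8] [14.2 42.6] z90 84.5
obl top none
obl side none
t 21.72 pos [ 380.9 -311.4  228.7] toolx ang -2.03 tilt 0.09 q7 -0.90 open 12.8 F [ 0.9 -0.1 -3.2]
TURN rz total -11.70 units: 13 rows of -0.900
rotvec units [-1.4000e-02  5.0000e-03 -1.1704e+01]
SHIFT after turn [22.16  1.   -0.04] -> 24 rows of [ 0.923  0.042 -0.002]  xy-only rows [0.923 0.042]
SHIFT now [  8.43 -20.51  -0.04] -> 22 rows of [ 0.383 -0.932 -0.002]  xy-only rows [ 0.383 -0.932]
```

View pics/v_c2.png

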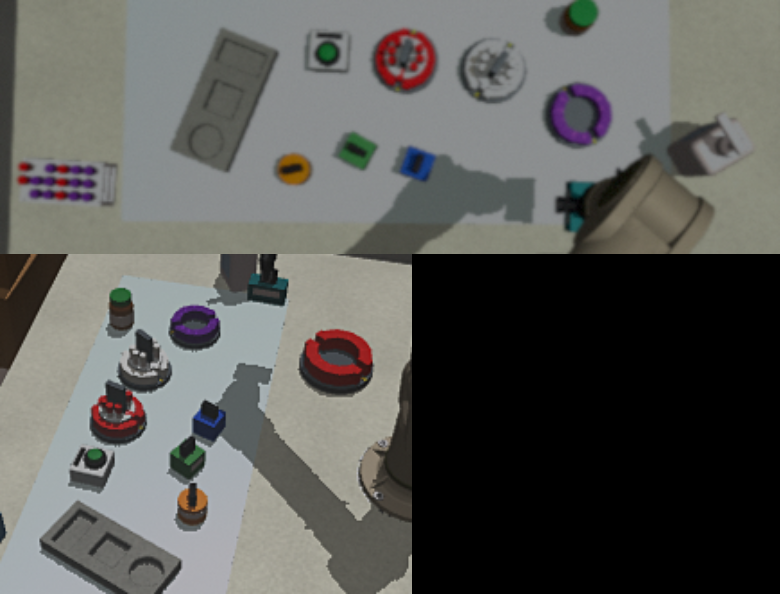

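```bash
python3 -m inch '{"xyz":[[0.25,-0.6,0],[0.38,-0.93,0],[0.38,-0.93,0],[0.38,-0.93,0],[0.38,-0.93,0],[0.38,-0.93,0],[0.38,-0.93,0],[0.38,-0.93,0]],"rotation":[[0,0,0],[0,0,0],[0,0,0],[0,0,0],[0,0,0],[0,0,0],[0,0,0],[0,0,0]]}'
python3 -m inch '{"xyz":[[0.38,-0.93,0],[0.38,-0.93,0],[0.38,-0.93,0],[0.38,-0.93,0],[0.38,-0.93,0],[0.38,-0.93,0],[0.38,-0.93,0],[0.38,-0.93,0]],"rotation":[[0,0,0],[0,0,0],[0,0,0],[0,0,0],[0,0,0],[0,0,0],[0,0,0],[0,0,0]]}'
python3 -m inch '{"xyz":[[0.38,-0.93,0],[0.38,-0.93,0],[0.38,-0.93,0],[0.38,-0.93,0],[0.38,-0.93,0],[0.38,-0.93,0],[0.22,-0.4,0],[0,0,0]],"rotation":[[0,0,0],[0,0,0],[0,0,0],[0,0,0],[0,0,0],[0,0,0],[0,0,0],[0,0,-0.7]]}'
python3 -m inch '{"xyz":[[0,0,0],[0,0,0],[0,0,0],[0,0,0],[0,0,0],[0,0,0],[0,0,0],[0,0,0]],"rotation":[[0,0,-0.9],[0,0,-0.9],[0,0,-0.9],[0,0,-0.9],[0,0,-0.9],[0,0,-0.9],[0,0,-0.9],[0,0,-0.9]]}'
python3 -m inch '{"xyz":[[0,0,0],[0,0,0],[0,0,0],[0,0,0],[0,0,0],[0,0,0],[0,0,0]],"rotation":[[0,0,-0.9],[0,0,-0.9],[0,0,-0.9],[0,0,-0.9],[0,0,-0.2],[0,0,0],[0,0,0]]}'
python3 plan.py 655.5 294.7 110 68.2
```

```text
time: 22.38
ee_pos: [475.7, -100.2, 228.0]
eef_rot: [1.0, -0.018, -0.001, 0.0]
wrist_force: [1.8, -0.9, -2.8]
opening: 12.7
time: 23.05
ee_pos: [574.8, 119.3, 227.4]
eef_rot: [1.0, -0.018, -0.002, 0.001]
wrist_force: [-0.0, 0.4, -3.8]
opening: 13.0
time: 23.72
ee_pos: [655.4, 299.4, 225.0]
eef_rot: [1.0, 0.021, -0.003, 0.0]
wrist_force: [-0.5, -0.6, -3.6]
opening: 12.8
time: 24.38
ee_pos: [655.8, 294.3, 226.6]
eef_rot: [0.922, 0.388, -0.002, 0.0]
wrist_force: [-0.0, -0.3, -2.9]
opening: 12.6
time: 24.97
ee_pos: [656.2, 294.5, 228.1]
eef_rot: [0.829, 0.559, -0.001, -0.0]
wrist_force: [0.6, 0.0, -2.6]
opening: 12.7
t 24.97 pos [656.2 294.5 228.1] toolx ang 68.01 tilt 0.13 q7 -0.78 open 12.7 F [ 0.6  0.  -2.6]
TURN rz total -0.03 units: 1 rows of -0.032
rotvec units [-0.015  0.015 -0.032]
SHIFT after turn [-0.   -0.02  3.94] -> 5 rows of [-0.001 -0.005  0.787]  xy-only rows [-0.001 -0.005]
SHIFT now [ 0.   -0.02  3.94] -> 5 rows of [ 0.001 -0.004  0.787]  xy-only rows [ 0.001 -0.004]
```

```bash
python3 -m inch '{"xyz":[[0.03,-0.02,0.6],[0,0,0.8],[0,0,0.8],[0,0,0.8],[0,0,0.8],[0,0,0.4],[0,0,0],[0,0,0]],"rotation":[[0,0,-0.03],[0,0,0],[0,0,0],[0,0,0],[0,0,0],[0,0,0],[0,0,0],[0,0,0]]}'
python3 plan.py 655.9 295.6 90 68.2
python3 - <<'E'
from meas import *
im,C=grab("c3")
a=[]
for n in P:
    u,v=proj(n,[655,295,50]).astype(int);i=im[n][v-30:v+30,u-30:u+30];a.append(cv2.resize(i,(390,390),interpolation=cv2.INTER_CUBIC))
cv2.imwrite("pics/c3.png",np.hstack(a)[:,:,::-1])
E
```

```text
time: 25.63
ee_pos: [656.1, 295.7, 103.3]
eef_rot: [0.828, 0.561, -0.001, -0.0]
wrist_force: [0.3, 0.8, -3.1]
opening: 12.7
t 25.63 pos [656.1 295.7 103.3] toolx ang 68.31 tilt 0.07 q7 -0.77 open 12.7 F [ 0.3  0.8 -3.1]
TURN rz total 0.02 units: 1 rows of 0.018
rotvec units [-0.007  0.01   0.018]
SHIFT after turn [-0.01 -0.01  0.44] -> 1 rows of [-0.007 -0.005  0.442]  xy-only rows [-0.007 -0.005]
SHIFT now [-0.01 -0.01  0.44] -> 1 rows of [-0.006 -0.005  0.442]  xy-only rows [-0.006 -0.005]
```

View pics/c3.png

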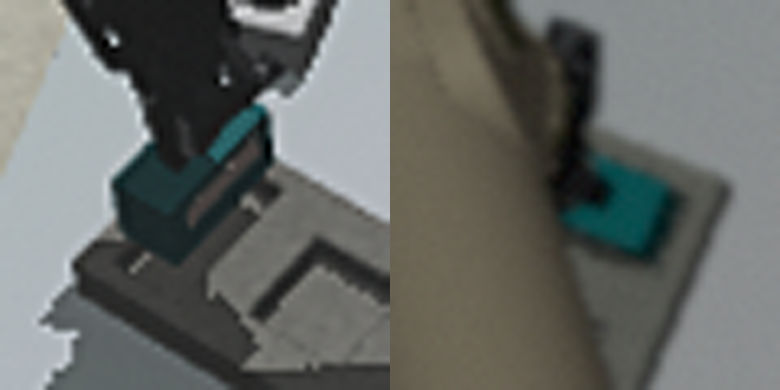

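```bash
python3 -m inch '{"xyz":[[0,0,0.2],[0,0,0.2],[0,0,0.15],[0,0,0.15],[0,0,0.1],[0,0,0]],"rotation":[[0,0,0],[0,0,0],[0,0,0],[0,0,0],[0,0,0],[0,0,0]]}'
python3 plan.py 655.9 295.6 68 68.2
```

```text
time: 26.23
ee_pos: [657.7, 300.0, 83.7]
eef_rot: [0.827, 0.563, 0.004, -0.001]
wrist_force: [-1.7, 5.4, 14.4]
opening: 13.1
t 26.23 pos [657.7 300.   83.7] toolx ang 68.50 tilt 0.49 q7 -0.77 open 13.1 F [-1.7  5.4 14.4]
TURN rz total 0.05 units: 1 rows of 0.050
rotvec units [ 0.027 -0.077  0.05 ]
SHIFT after turn [-0.16 -0.    0.52] -> 1 rows of [-0.158 -0.     0.523]  xy-only rows [-0.158 -0.   ]
SHIFT now [-0.16 -0.    0.52] -> 1 rows of [-0.162 -0.003  0.522]  xy-only rows [-0.162 -0.003]
```

```bash
python3 - <<'E'
from meas import *
im,C=grab("c4")
a=[]
for n in P:
    u,v=proj(n,[655,295,50]).astype(int);i=im[n][v-30:v+30,u-30:u+30];a.append(cv2.resize(i,(390,390),interpolation=cv2.INTER_CUBIC))
cv2.imwrite("pics/c4.png",np.hstack(a)[:,:,::-1])
E
python3 plan.py 655.9 295.6 68 68.2
```

```text
t 26.33 pos [657.6 299.9  83.8] toolx ang 68.50 tilt 0.49 q7 -0.77 open 12.2 F [-1.8  6.6 13.5]
TURN rz total 0.05 units: 1 rows of 0.050
rotvec units [ 0.026 -0.077  0.05 ]
SHIFT after turn [-0.16 -0.    0.53] -> 1 rows of [-0.156 -0.     0.526]  xy-only rows [-0.156 -0.   ]
SHIFT now [-0.16 -0.    0.52] -> 1 rows of [-0.16  -0.003  0.524]  xy-only rows [-0.16  -0.003]
```

View pics/c4.png

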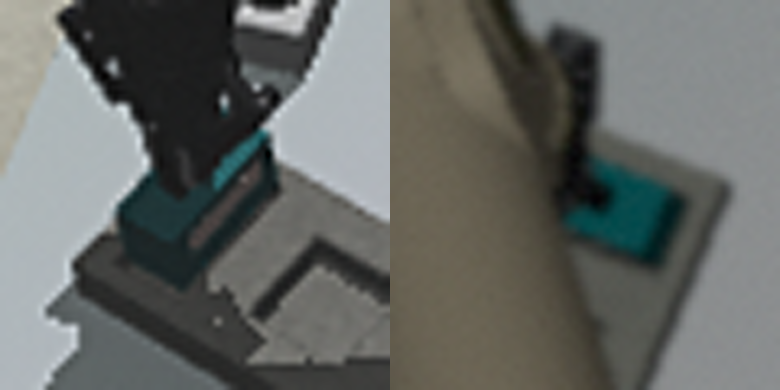

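```bash
cat > teal.py <<'E'
import sys
from meas import *
tag,zt=sys.argv[1],float(sys.argv[2]);im,C=load(tag)
ax=np.radians(68.2);ex=np.array([np.cos(ax),np.sin(ax)]);ey=np.array([-ex[1],ex[0]])
nest=np.array([574.7,327.])-87*np.array([np.cos(np.radians(158.2)),np.sin(np.radians(158.2))])
print("nest",nest)
s=6
for n in P:
    u,v=proj(n,[*nest,zt]).astype(int)
    big=cv2.resize(im[n][v-30:v+30,u-30:u+30],None,fx=s,fy=s,interpolation=cv2.INTER_CUBIC);B=hsv(big)
    m=((B[...,0]>78)&(B[...,0]<102)&(B[...,1]>100)&(B[...,2]>(75 if n=="top" else 30))).astype(np.uint8)
    m=cv2.morphologyEx(m,cv2.MORPH_OPEN,np.ones((7,7)))
    vv,uu=np.nonzero(m)
    q=np.array([onz(n,u-30+(a+.5)/s-.5,v-30+(b+.5)/s-.5,zt)[:2] for a,b in zip(uu,vv)])-nest
    x=q@ex;y=q@ey
    print(n,"x range",np.percentile(x,[.5,2,98,99.5]).round(1),"y",np.percentile(y,[.5,2,98,99.5]).round(1))
    for lo in range(-45,45,10):
        k=(x>lo)&(x<lo+10)
        if k.sum()>60: print("   x",lo,"y range",np.percentile(y[k],[2,98]).round(1))
    for lo in range(-25,25,10):
        k=(y>lo)&(y<lo+10)
        if k.sum()>60: print("   y",lo,"x range",np.percentile(x[k],[2,98]).round(1))
E
python3 teal.py c3 95;python3 -c "
from plan import *
import numpy as np
a=np.radians(68.2);print((np.array([656.1,295.7])-np.array([655.5,294.7]))@[[np.cos(a),-np.sin(a)],[np.sin(a),np.cos(a)]])"
```

```text
nest [655.47826694 294.69099831]
side x range [-42.  -39.5  38.4  39.6] y [-18.8 -18.   18.2  18.9]
   x -45 y range [ 7.  18.6]
   x -35 y range [ 5.7 18.4]
   x -25 y range [ 5.2 18.7]
   x -15 y range [ 7.2 18.8]
   x -5 y range [ 6.7 18.9]
   x 5 y range [-18.8  17.5]
   x 15 y range [-18.1  17.7]
   x 25 y range [-18.3  16.2]
   x 35 y range [-18.3  15.8]
   y -25 x range [ 9.4 39.7]
   y -15 x range [13.8 39.5]
   y -5 x range [17.4 38.5]
   y 5 x range [-40.7  37.6]
   y 15 x range [-40.4  35. ]
top x range [-41.9 -41.4 -13.9 -12.2] y [-18.8 -18.   15.8  16.3]
   x -45 y range [-18.1  15.4]
   x -35 y range [-17.9  15.7]
   x -25 y range [-18.1  16.1]
   x -15 y range [10.2 16.4]
   y -25 x range [-40.8 -20.2]
   y -15 x range [-41.2 -19.7]
   y -5 x range [-41.6 -25. ]
   y 5 x range [-41.4 -12.6]
   y 15 x range [-39.4 -12.7]
[ 1.15130653 -0.18572366]
```

```bash
python3 teal.py c4 75.3
```

```text
nest [655.47826694 294.69099831]
side x range [-40.  -37.2  42.   43.1] y [-17.2 -16.3  19.4  20.1]
   x -45 y range [10.1 19.1]
   x -35 y range [ 8.8 19.2]
   x -25 y range [ 7.2 19.3]
   x -15 y range [ 8.3 19.8]
   x -5 y range [10.1 20.3]
   x 5 y range [-15.5  19.7]
   x 15 y range [-17.1  19.4]
   x 25 y range [-16.5  19. ]
   x 35 y range [-16.6  18.6]
   y -25 x range [14.3 40.3]
   y -15 x range [16. 43.]
   y -5 x range [20.2 42.4]
   y 5 x range [-38.7  41.6]
   y 15 x range [-38.1  39.6]
top x range [-37.  -36.3 -22.8 -22. ] y [-19.1 -18.5  14.7  15.6]
   x -45 y range [-16.2  12.8]
   x -35 y range [-18.6  15. ]
   x -25 y range [-18.5   2. ]
   y -25 x range [-35.7 -21.8]
   y -15 x range [-36.2 -23.7]
   y -5 x range [-35.4 -22.8]
   y 5 x range [-37. -26.]
```

```bash
python3 -m inch '{"xyz":[[0,0,-0.2],[0,0,-0.2],[0,0,-0.2],[0,0,0],[0,0,0]],"rotation":[[0,0,0],[0,0,0],[0,0,0],[0,0,0],[0,0,0]]}'
python3 plan.py 655.9 295.6 68 68.2
python3 - <<'E'
from meas import *
im,C=grab("c5")
a=[]
for n in P:
    u,v=proj(n,[655,295,50]).astype(int);i=im[n][v-30:v+30,u-30:u+30];a.append(cv2.resize(i,(390,390),interpolation=cv2.INTER_CUBIC))
cv2.imwrite("pics/c5.png",np.hstack(a)[:,:,::-1])
E
python3 teal.py c5 88
```

```text
time: 26.75
ee_pos: [656.6, 295.4, 97.5]
eef_rot: [0.827, 0.562, 0.0, 0.0]
wrist_force: [-0.2, -0.1, -3.7]
opening: 12.6
t 26.75 pos [656.6 295.4  97.5] toolx ang 68.33 tilt 0.02 q7 -0.77 open 12.6 F [-0.2 -0.1 -3.7]
TURN rz total 0.02 units: 1 rows of 0.021
rotvec units [0.003 0.002 0.021]
SHIFT after turn [-0.   -0.02  0.98] -> 2 rows of [-0.001 -0.012  0.492]  xy-only rows [-0.001 -0.012]
SHIFT now [-0.   -0.02  0.98] -> 2 rows of [-0.001 -0.012  0.492]  xy-only rows [-0.001 -0.012]
nest [655.47826694 294.69099831]
side x range [-44.2 -41.3  37.1  38.1] y [-18.  -17.   18.6  19.3]
   x -45 y range [ 7.7 17.7]
   x -35 y range [ 7.  17.9]
   x -25 y range [ 5.9 18.9]
   x -15 y range [ 8.4 19.2]
   x -5 y range [ 8.  18.8]
   x 5 y range [-18.1  18.5]
   x 15 y range [-17.4  19. ]
   x 25 y range [-17.1  17.8]
   x 35 y range [-15.9  16.6]
   y -25 x range [ 8.1 36.1]
   y -15 x range [10.4 38.4]
   y -5 x range [15.1 37.3]
   y 5 x range [-43.2  36.3]
   y 15 x range [-40.8  35.3]
top x range [-41.4 -40.9 -17.1 -15.7] y [-19.9 -19.3  13.7  14.3]
   x -45 y range [-19.5  13.6]
   x -35 y range [-19.2  13.9]
   x -25 y range [-18.9   8.5]
   y -25 x range [-40.8 -15.6]
   y -15 x range [-41.2 -23.8]
   y -5 x range [-40.  -28.7]
   y 5 x range [-40.8 -25.4]
```

View pics/c5.png

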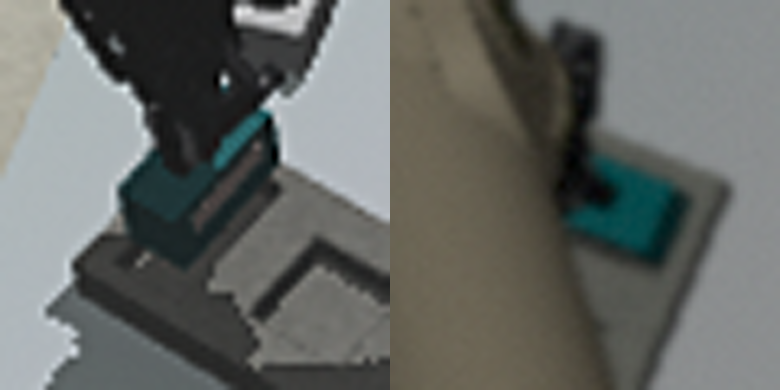

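```bash
python3 -m inch '{"xyz":[[0.08,-0.04,0.1],[0,0,0.15],[0,0,0.1],[0,0,0.1],[0,0,0]],"rotation":[[0,0,0],[0,0,0],[0,0,0],[0,0,0],[0,0,0]]}'
python3 plan.py 655.9 295.6 68 68.2
python3 -m inch '{"xyz":[[0,0,0.1],[0,0,0.1],[0,0,0]],"rotation":[[0,0,0],[0,0,0],[0,0,0]]}'
python3 plan.py 655.9 295.6 68 68.2
```

```text
time: 27.27
ee_pos: [655.9, 298.7, 83.9]
eef_rot: [0.827, 0.562, -0.0, -0.0]
wrist_force: [-1.5, 0.2, 0.1]
opening: 12.6
t 27.27 pos [655.9 298.7  83.9] toolx ang 68.38 tilt 0.03 q7 -0.77 open 12.6 F [-1.5  0.2  0.1]
TURN rz total 0.03 units: 1 rows of 0.030
rotvec units [-0.004  0.002  0.03 ]
SHIFT after turn [-0.1   0.04  0.53] -> 1 rows of [-0.096  0.04   0.531]  xy-only rows [-0.096  0.04 ]
SHIFT now [-0.1   0.04  0.53] -> 1 rows of [-0.096  0.04   0.531]  xy-only rows [-0.096  0.04 ]
time: 27.52
ee_pos: [657.1, 301.8, 81.3]
eef_rot: [0.827, 0.563, 0.003, -0.001]
wrist_force: [-2.7, 3.1, 12.8]
opening: 12.8
t 27.52 pos [657.1 301.8  81.3] toolx ang 68.48 tilt 0.38 q7 -0.77 open 12.8 F [-2.7  3.1 12.8]
TURN rz total 0.05 units: 1 rows of 0.046
rotvec units [ 0.02  -0.061  0.046]
SHIFT after turn [-0.21  0.04  0.44] -> 1 rows of [-0.207  0.041  0.445]  xy-only rows [-0.207  0.041]
SHIFT now [-0.21  0.04  0.44] -> 1 rows of [-0.21   0.039  0.444]  xy-only rows [-0.21   0.039]
```

```bash
python3 - <<'E'
from meas import *
im,C=grab("c6")
a=[]
s=12
nest=np.array([655.5,294.7]);ax=np.radians(68.2);ex=np.array([np.cos(ax),np.sin(ax)]);ey=np.array([-ex[1],ex[0]])
for n in P:
    u,v=proj(n,[655,295,50]).astype(int);i=im[n][v-22:v+22,u-18:u+18];b=cv2.resize(i,None,fx=s,fy=s,interpolation=cv2.INTER_CUBIC)
    b=np.clip(b.astype(float)*1.5,0,255).astype(np.uint8)
    pts=[]
    for sx,sy in((1,1),(1,-1),(-1,-1),(-1,1)):
        p=proj(n,[*(nest+ex*44.5*sx+ey*22.5*sy),30]);pts.append(((p-[u-18,v-22]+.5)*s).astype(int))
    cv2.polylines(b,[np.array(pts)],True,(0,255,0),1)
    a.append(b)
cv2.imwrite("pics/c6.png",cv2.resize(np.hstack(a),(786,480))[:,:,::-1])
E
python3 teal.py c6 73|grep range
```

```text
side x range [-40.1 -36.7  42.5  43.3] y [-15.7 -14.7  20.8  21.6]
   x -45 y range [11.6 18.6]
   x -35 y range [10.4 19.1]
   x -25 y range [ 9.5 20.3]
   x -15 y range [ 8.5 20.4]
   x -5 y range [10.7 21.3]
   x 5 y range [-14.5  21. ]
   x 15 y range [-15.6  20.8]
   x 25 y range [-14.9  21.3]
   x 35 y range [-14.3  20.1]
   y -15 x range [15.2 43.2]
   y -5 x range [20. 43.]
   y 5 x range [-38.1  42.1]
   y 15 x range [-38.3  41.1]Traceback (most recent call last):
  File "teal.py", line 14, in <module>
    q=np.array([onz(n,u-30+(a+.5)/s-.5,v-30+(b+.5)/s-.5,zt)[:2] for a,b in zip(uu,vv)])-nest
      ~~~~~~~~~~~~~~~~~~~~~~~~~~~~~~~~~~~~~~~~~~~~~~~~~~~~~~~~~~~~~~~~~~~~~~~~~~~~~~~~~^~~~~
ValueError: operands could not be broadcast together with shapes (0,) (2,)
```

View pics/c6.png

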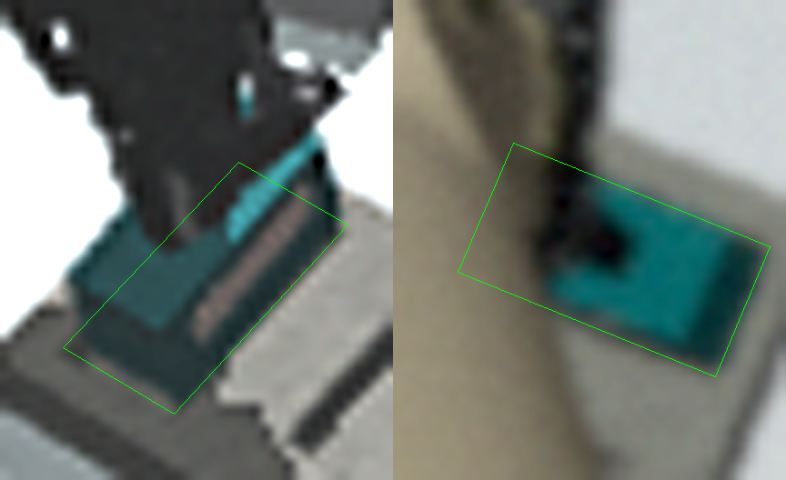

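```bash
python3 - <<'E'
from meas import *
for tag in("c3","c5","c6"):
    im,C=load(tag)
    for n in P:
        H=hsv(im[n]);c=C[n]
        m=near(c,(655,297),60)&(H[...,0]>78)&(H[...,0]<102)&(H[...,1]>100)&(c[...,2]>20)
        z=c[m][:,2]
        print(tag,n,m.sum(),np.percentile(z,[5,25,50,75,95]).round(1))
        if n=="top" :
            m&=H[...,2]>75; q=c[m];print("  bright top", len(q), q[:,2].mean().round(1) if len(q) else None)
            A=np.c_[q[:,:2]-q[:,:2].mean(0),np.ones(len(q))]
            if len(q)>20: print(np.linalg.lstsq(A,q[:,2],rcond=None)[0].round(3))
E
```

```text
c3 side 117 [ 90.7  94.3  96.1  98.  101.8]
c3 top 172 [ 70.9  90.1  93.3  97.  123.2]
  bright top 74 98.9
[ 1.455 -0.37  98.95 ]
c5 side 117 [82.4 85.5 88.4 91.2 94. ]
c5 top 177 [ 68.9  86.5  89.7  93.4 118.6]
  bright top 43 98.6
[ 2.446  0.384 98.573]
c6 side 116 [63.3 69.7 73.3 76.  80.5]
c6 top 185 [ 52.3  71.1  74.6  78.9 106. ]
  bright top 6 195.2
```

```bash
python3 - <<'E'
from meas import *
ax=np.radians(68.2);ex=np.array([np.cos(ax),np.sin(ax)]);ey=np.array([-ex[1],ex[0]]);nest=np.array([655.5,294.7])
for tag in("c3","c5","c6"):
    im,C=load(tag)
    for n in P:
        H=hsv(im[n]);c=C[n]
        h0={"c3":94.5,"c5":89,"c6":73.5}[tag]
        m=near(c,(655,297),60)&(H[...,0]>78)&(H[...,0]<102)&(H[...,1]>100)&(abs(c[...,2]-h0)<9)
        q=c[m];d=q[:,:2]-nest
        x=d@ex;y=d@ey
        # exclude walls: top-face only by |x|<40,|y|<17
        k=(abs(x)<40)&(abs(y)<18)
        A=np.c_[x,y,np.ones(len(q))][k]
        co,res,_,_=np.linalg.lstsq(A,q[k,2],rcond=None)
        print(tag,n,k.sum(),co.round(3),"deg pitch x %.1f y %.1f"%tuple(np.degrees(co[:2])),"rms",np.sqrt(res/k.sum()).round(2),"x range",x.min().round(),x.max().round())
E
```

```text
c3 side 103 [1.8000e-02 4.8000e-02 9.5954e+01] deg pitch x 1.0 y 2.8 rms [2.82] x range -40.0 41.0
c3 top 95 [6.5000e-02 3.3000e-02 9.5925e+01] deg pitch x 3.7 y 1.9 rms [2.99] x range -47.0 -1.0
c5 side 98 [-3.6000e-02  6.3000e-02  8.8426e+01] deg pitch x -2.1 y 3.6 rms [3.2] x range -43.0 38.0
c5 top 86 [-5.5000e-02  4.8000e-02  8.8937e+01] deg pitch x -3.1 y 2.8 rms [2.89] x range -48.0 -4.0
c6 side 82 [-9.700e-02 -1.300e-02  7.427e+01] deg pitch x -5.5 y -0.7 rms [3.24] x range -40.0 45.0
c6 top 105 [-1.3700e-01  2.0000e-03  7.2024e+01] deg pitch x -7.8 y 0.1 rms [3.42] x range -46.0 3.0
```

```bash
python3 -m inch '{"xyz":[[0,0,-0.3],[0,0,-0.5],[0,0,-0.5],[0,0,-0.3],[0,0,0],[0,0,0]],"rotation":[[0,0,0],[0,0,0],[0,0,0],[0,0,0],[0,0,0],[0,0,0]]}'
python3 plan.py 560 180 70 68.2
```

```text
time: 28.12
ee_pos: [656.4, 298.3, 126.0]
eef_rot: [0.827, 0.562, 0.0, 0.0]
wrist_force: [0.2, -0.6, -2.9]
opening: 12.9
t 28.12 pos [656.4 298.3 126. ] toolx ang 68.35 tilt 0.03 q7 -0.78 open 12.9 F [ 0.2 -0.6 -2.9]
TURN rz total 0.02 units: 1 rows of 0.024
rotvec units [ 0.005 -0.003  0.024]
SHIFT after turn [-4.85 -1.52  1.87] -> 6 rows of [-0.809 -0.253  0.311]  xy-only rows [-0.809 -0.253]
SHIFT now [-4.85 -1.53  1.87] -> 6 rows of [-0.808 -0.255  0.311]  xy-only rows [-0.808 -0.255]
```

```bash
python3 -m inch '{"xyz":[[-0.8,-0.25,0],[-0.8,-0.25,0],[-0.8,-0.25,0],[-0.8,-0.25,0],[-0.8,-0.25,0],[-0.8,-0.25,0],[0,0,0],[0,0,0.5]],"rotation":[[0,0,0],[0,0,0],[0,0,0],[0,0,0],[0,0,0],[0,0,0],[0,0,0],[0,0,0]]}'
python3 -m inch '{"xyz":[[0,0,0.5],[0,0,0.5],[0,0,0.2],[0,0,0.2],[0,0,0.15],[0,0,0.15],[0,0,0.1],[0,0,0]],"rotation":[[0,0,0],[0,0,0],[0,0,0],[0,0,0],[0,0,0],[0,0,0],[0,0,0],[0,0,0]]}'
python3 plan.py 560 180 57 68.2|head -1
```

```text
time: 28.78
ee_pos: [561.9, 179.7, 112.8]
eef_rot: [0.828, 0.561, 0.001, 0.0]
wrist_force: [1.0, 0.7, -1.6]
opening: 12.7
time: 29.45
ee_pos: [561.8, 181.1, 59.4]
eef_rot: [0.827, 0.562, 0.001, -0.0]
wrist_force: [-7.9, -3.7, 14.1]
opening: 12.6
t 29.45 pos [561.8 181.1  59.4] toolx ang 68.34 tilt 0.08 q7 -0.66 open 12.6 F [-7.9 -3.7 14.1]
```

```bash
python3 -m inch '{"xyz":[[0,0,0],[0,0,0],[0,0,0],[0,0,0],[0,0,-0.5],[0,0,-0.8],[0,0,-0.8],[0,0,-0.8]],"rotation":[[0,0,0],[0,0,0],[0,0,0],[0,0,0],[0,0,0],[0,0,0],[0,0,0],[0,0,0]]}' 0.1
python3 -m inch '{"xyz":[[0,0,-0.8],[0,0,0],[0,0,0]],"rotation":[[0,0,0],[0,0,0],[0,0,0]]}'
python3 look.py d1 obl,560,181,80
python3 plan.py 477.9 68.4 160 62.5
```

```text
time: 30.12
ee_pos: [561.0, 181.1, 144.7]
eef_rot: [0.827, 0.562, -0.0, -0.0]
wrist_force: [0.8, 0.6, 0.0]
opening: 47.1
time: 30.37
ee_pos: [562.2, 181.6, 169.6]
eef_rot: [0.827, 0.562, 0.002, 0.0]
wrist_force: [0.3, -0.7, -0.9]
opening: 46.7
white top 63 [ 633.  -188.5] ang 145.9 [ 634.1 -189.3] [13.5 43.5] z90 123.8
white side none
red top 64 [653.2 -20.9] ang 164.6 [653.4 -20.7] [14.1 43.4] z90 124.2
red side none
sq top 48 [477.8  68.6] ang 62.4 [478.   68.3] [35.1 13.4] z90 82.7
sq side 56 [478.1  75.7] ang 60.2 [478.6  74. ] [39.  17.7] z90 83.4
rnd top none
rnd side 47 [441.4 194.9] ang 110.0 [441.  193.5] [13.2 37.1] z90 83.1
obl top 35 [556.  162.7] ang 59.7 [556.5 164.7] [26.3 13.8] z90 81.7
obl side 55 [557.9 174.8] ang 69.4 [559.5 172.2] [36.2 18. ] z90 82.8
t 30.47 pos [560.7 181.2 167.1] toolx ang 68.37 tilt 0.07 q7 -0.68 open 47.2 F [-0.4 -0.5  0.1]
TURN rz total 0.98 units: 2 rows of 0.489
rotvec units [-0.008  0.008  0.978]
SHIFT after turn [-4.61 -0.71  0.24] -> 5 rows of [-0.922 -0.143  0.047]  xy-only rows [-0.922 -0.143]
SHIFT now [-4.51 -1.18  0.24] -> 5 rows of [-0.903 -0.236  0.048]  xy-only rows [-0.903 -0.236]
```

View pics/v_d1.png

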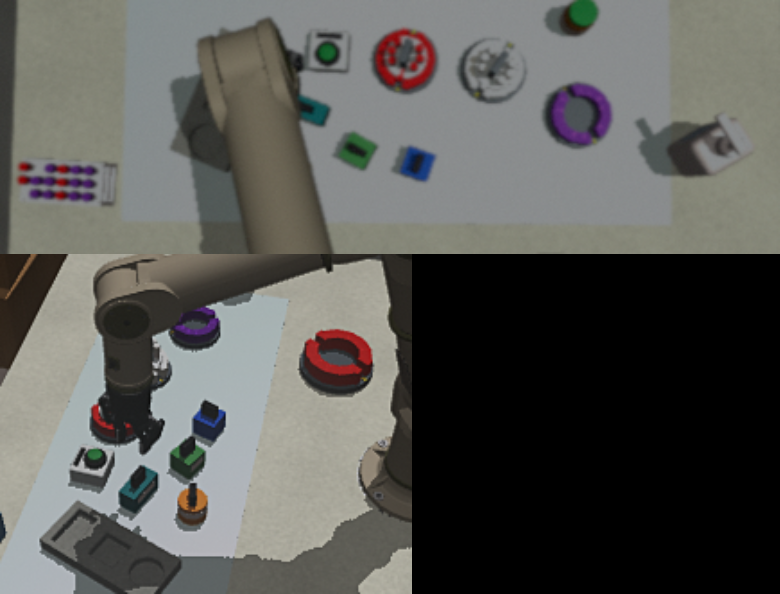

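```bash
python3 -m inch '{"xyz":[[-0.9,-0.235,0],[-0.9,-0.235,0],[-0.9,-0.235,0],[-0.9,-0.235,0],[-0.9,-0.235,0],[0,0,0.6],[0,0,0.6],[0,0,0]],"rotation":[[0,0,0],[0,0,0],[0,0,0],[0,0,0],[0,0,0],[0,0,0.5],[0,0,0.48],[0,0,0]]}'
python3 -m inch '{"xyz":[[0,0,0],[0,0,0]],"rotation":[[0,0,0],[0,0,0]]}'
python3 plan.py 477.9 68.6 55 62.3
```

```text
time: 31.13
ee_pos: [475.6, 67.8, 128.1]
eef_rot: [0.856, 0.517, -0.003, -0.001]
wrist_force: [-1.9, 0.4, -0.6]
opening: 47.3
time: 31.3
ee_pos: [478.7, 69.0, 132.1]
eef_rot: [0.854, 0.52, -0.0, -0.0]
wrist_force: [0.5, 0.6, -0.3]
opening: 46.9
t 31.30 pos [478.7  69.  132.1] toolx ang 62.60 tilt 0.04 q7 -0.64 open 46.9 F [ 0.5  0.6 -0.3]
TURN rz total 0.05 units: 1 rows of 0.051
rotvec units [-0.004  0.006  0.051]
SHIFT after turn [-0.02 -0.02  2.57] -> 3 rows of [-0.008 -0.006  0.856]  xy-only rows [-0.008 -0.006]
SHIFT now [-0.02 -0.02  2.57] -> 3 rows of [-0.007 -0.005  0.856]  xy-only rows [-0.007 -0.005]
```

```bash
python3 -m inch '{"xyz":[[-0.02,-0.02,0.6],[0,0,0.7],[0,0,0.7],[0,0,0.55],[0,0,0],[0,0,0]],"rotation":[[0,0,0.05],[0,0,0],[0,0,0],[0,0,0],[0,0,0],[0,0,0]]}'
python3 -m inch '{"xyz":[[0,0,0],[0,0,0],[0,0,0],[0,0,0],[0,0,0],[0,0,0]],"rotation":[[0,0,0],[0,0,0],[0,0,0],[0,0,0],[0,0,0],[0,0,0]]}' -1
python3 -m inch '{"xyz":[[0,0,-0.4],[0,0,-0.7],[0,0,-0.7],[0,0,-0.5],[0,0,0],[0,0,0]],"rotation":[[0,0,0],[0,0,0],[0,0,0],[0,0,0],[0,0,0],[0,0,0]]}'
python3 look.py d2 obl,557,172,80 | egrep "obl|rnd"
python3 plan.py 574.7 327 120 68.2
```

```text
time: 31.8
ee_pos: [477.9, 68.7, 55.7]
eef_rot: [0.856, 0.517, -0.001, -0.0]
wrist_force: [0.0, 0.2, -0.9]
opening: 46.9
time: 32.3
ee_pos: [478.5, 68.9, 56.6]
eef_rot: [0.856, 0.517, 0.001, 0.0]
wrist_force: [-2.3, 0.6, 7.4]
opening: 12.7
time: 32.8
ee_pos: [478.1, 68.6, 124.7]
eef_rot: [0.856, 0.516, 0.001, 0.0]
wrist_force: [-0.4, -0.7, -3.0]
opening: 12.5
rnd top 46 [441.8 188.7] ang 102.1 [441.6 189. ] [14.1 33.4] z90 83.3
rnd side 45 [441.6 194.4] ang 110.1 [441.4 192.6] [12.9 38.2] z90 83.3
obl top none
obl side 57 [557.7 175.3] ang 67.5 [558.7 173.9] [34.2 16.6] z90 84.8
t 32.90 pos [476.9  68.3 123.2] toolx ang 62.19 tilt 0.11 q7 -0.65 open 12.8 F [-0.6 -0.3 -3.6]
TURN rz total -1.00 units: 2 rows of -0.501
rotvec units [-0.015  0.012 -1.002]
SHIFT after turn [ 9.22 -0.18  0.11] -> 10 rows of [ 0.922 -0.018  0.011]  xy-only rows [ 0.922 -0.018]
SHIFT now [ 9.15 -1.14  0.1 ] -> 10 rows of [ 0.915 -0.114  0.01 ]  xy-only rows [ 0.915 -0.114]
```

View pics/v_d2.png

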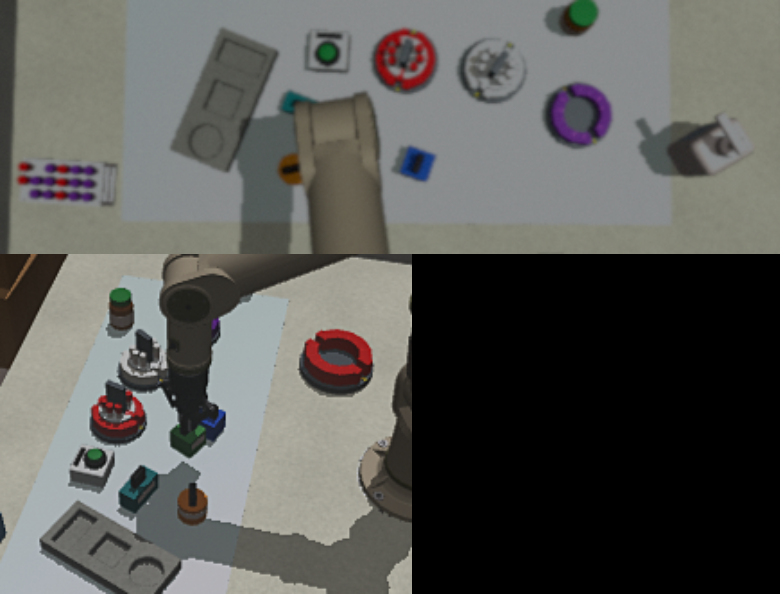

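```bash
python3 -m inch '{"xyz":[[0.5,-0.06,-0.8],[0.9,-0.11,-0.8],[0.9,-0.11,-0.2],[0.9,-0.11,0],[0.9,-0.11,0],[0.9,-0.11,0],[0.9,-0.11,0],[0.9,-0.11,0]],"rotation":[[0,0,0],[0,0,0],[0,0,0],[0,0,0],[0,0,0],[0,0,0],[0,0,0],[0,0,0]]}'
python3 -m inch '{"xyz":[[0.9,-0.11,0],[0.9,-0.11,0],[0.55,-0.08,0],[0,0,0],[0,0,0],[0,0,0],[0,0,0]],"rotation":[[0,0,0],[0,0,0],[0,0,0],[0,0,-0.5],[0,0,-0.5],[0,0,0],[0,0,0]]}'
python3 plan.py 574.7 327 95 68.2
python3 - <<'E'
from meas import *
im,C=grab("d3")
ax=np.radians(68.2);ex=np.array([np.cos(ax),np.sin(ax)]);ey=np.array([-ex[1],ex[0]]);nest=np.array([574.7,327])
s=6;n="side"
zt=env.read_state()["ee_pos"][2]-56.6+48
u,v=proj(n,[*nest,zt]).astype(int)
big=cv2.resize(im[n][v-30:v+30,u-30:u+30],None,fx=s,fy=s,interpolation=cv2.INTER_CUBIC);B=hsv(big)
cv2.imwrite("pics/d3.png",big[:,:,::-1])
H=hsv(im[n]);c=C[n];m=near(c,nest,60)&(H[...,0]>40)&(H[...,0]<85)&(H[...,1]>80)&(abs(c[...,2]-zt)<9)
q=c[m];d=q[:,:2]-nest;A=np.c_[d@ex,d@ey,np.ones(len(q))];co=np.linalg.lstsq(A,q[:,2],rcond=None)[0]
print(len(q),"z",co[2].round(1),"expected",zt.round(1),"tilt deg",np.degrees(co[:2]).round(1))
E
```

```text
time: 33.57
ee_pos: [550.5, 261.5, 176.3]
eef_rot: [0.856, 0.516, -0.002, -0.0]
wrist_force: [0.6, -0.2, -2.3]
opening: 12.6
time: 34.15
ee_pos: [575.4, 326.6, 176.6]
eef_rot: [0.829, 0.56, -0.001, -0.0]
wrist_force: [0.5, 0.1, -3.4]
opening: 12.5
t 34.15 pos [575.4 326.6 176.6] toolx ang 68.08 tilt 0.17 q7 -0.90 open 12.5 F [ 0.5  0.1 -3.4]
TURN rz total -0.02 units: 1 rows of -0.020
rotvec units [-0.016  0.023 -0.02 ]
SHIFT after turn [ 0.   -0.03  2.72] -> 3 rows of [ 0.001 -0.009  0.906]  xy-only rows [ 0.001 -0.009]
SHIFT now [ 0.01 -0.02  2.72] -> 3 rows of [ 0.004 -0.008  0.906]  xy-only rows [ 0.004 -0.008]
115 z 168.5 expected 168.9 tilt deg [-0.7  1.8]
```

View pics/d3.png

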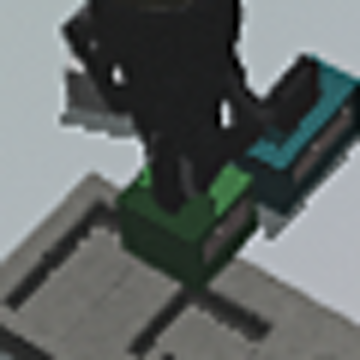

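```bash
python3 -m inch '{"xyz":[[0.01,-0.02,0.6],[0,0,0.8],[0,0,0.8],[0,0,0.5],[0,0,0],[0,0,0]],"rotation":[[0,0,-0.02],[0,0,0],[0,0,0],[0,0,0],[0,0,0],[0,0,0]]}'
python3 plan.py 574.7 327 90 68.2
python3 -m inch '{"xyz":[[0,0,0.12],[0,0,0.12],[0,0,0.12],[0,0,0]],"rotation":[[0,0,0],[0,0,0],[0,0,0],[0,0,0]]}'
python3 plan.py 574.7 327 68 68.2
```

```text
time: 34.75
ee_pos: [574.9, 327.1, 96.8]
eef_rot: [0.828, 0.561, -0.001, -0.0]
wrist_force: [0.6, 0.1, -3.6]
opening: 12.7
t 34.75 pos [574.9 327.1  96.8] toolx ang 68.24 tilt 0.12 q7 -0.89 open 12.7 F [ 0.6  0.1 -3.6]
TURN rz total 0.01 units: 1 rows of 0.007
rotvec units [-0.012  0.017  0.007]
SHIFT after turn [-0.   -0.01  0.23] -> 1 rows of [-0.005 -0.006  0.226]  xy-only rows [-0.005 -0.006]
SHIFT now [-0.   -0.01  0.23] -> 1 rows of [-0.005 -0.006  0.226]  xy-only rows [-0.005 -0.006]
time: 35.08
ee_pos: [575.4, 327.6, 86.5]
eef_rot: [0.828, 0.561, -0.0, -0.0]
wrist_force: [-0.3, 0.4, -3.1]
opening: 12.6
t 35.08 pos [575.4 327.6  86.5] toolx ang 68.30 tilt 0.01 q7 -0.89 open 12.6 F [-0.3  0.4 -3.1]
TURN rz total 0.02 units: 1 rows of 0.016
rotvec units [-0.001  0.001  0.016]
SHIFT after turn [-0.03 -0.01  0.62] -> 1 rows of [-0.026 -0.014  0.617]  xy-only rows [-0.026 -0.014]
SHIFT now [-0.03 -0.01  0.62] -> 1 rows of [-0.026 -0.014  0.617]  xy-only rows [-0.026 -0.014]
```

```bash
python3 -m inch '{"xyz":[[-0.02,-0.01,0.1],[0,0,0.1],[0,0,0.1],[0,0,0]],"rotation":[[0,0,0],[0,0,0],[0,0,0],[0,0,0]]}'
python3 plan.py 574.7 327 68 68.2
```

```text
time: 35.42
ee_pos: [574.5, 326.9, 76.8]
eef_rot: [0.828, 0.561, -0.001, -0.0]
wrist_force: [0.3, 0.6, -2.9]
opening: 12.5
t 35.42 pos [574.5 326.9  76.8] toolx ang 68.30 tilt 0.08 q7 -0.89 open 12.5 F [ 0.3  0.6 -2.9]
TURN rz total 0.02 units: 1 rows of 0.017
rotvec units [-0.008  0.01   0.017]
SHIFT after turn [0.01 0.   0.29] -> 1 rows of [0.005 0.004 0.292]  xy-only rows [0.005 0.004]
SHIFT now [0.01 0.   0.29] -> 1 rows of [0.006 0.004 0.292]  xy-only rows [0.006 0.004]
```

Underside 10 mm inside the nest without force. Finish and release.

```bash
python3 -m inch '{"xyz":[[0,0,0.1],[0,0,0.1],[0,0,0.06],[0,0,0.04],[0,0,0]],"rotation":[[0,0,0],[0,0,0],[0,0,0],[0,0,0],[0,0,0]]}'
python3 -m inch '{"xyz":[[0,0,0],[0,0,0],[0,0,0],[0,0,0]],"rotation":[[0,0,0],[0,0,0],[0,0,0],[0,0,0]]}' 0.1
python3 -m inch '{"xyz":[[0,0,-0.5],[0,0,-0.8],[0,0,-0.8],[0,0,-0.8],[0,0,-0.8],[0,0,0],[0,0,0]],"rotation":[[0,0,0],[0,0,0],[0,0,0],[0,0,0],[0,0,0],[0,0,0],[0,0,0]]}'
python3 look.py e1 obl,557,172,80 sq,574.7,327,92| egrep "obl|rnd|sq"
python3 plan.py 441.8 188.6 150 103
```

```text
time: 35.83
ee_pos: [574.9, 327.2, 68.9]
eef_rot: [0.828, 0.561, -0.0, -0.0]
wrist_force: [-1.4, -1.7, -0.3]
opening: 13.0
time: 36.17
ee_pos: [575.2, 327.2, 68.9]
eef_rot: [0.828, 0.561, 0.0, 0.0]
wrist_force: [-0.3, 0.4, 0.1]
opening: 47.0
time: 36.75
ee_pos: [576.0, 327.7, 181.8]
eef_rot: [0.828, 0.561, 0.002, 0.0]
wrist_force: [0.1, 0.1, 0.5]
opening: 46.9
sq top 52 [573.9 323.8] ang 67.9 [574.4 324.7] [36.2 13.6] z90 95.3
sq side 64 [574.5 332.5] ang 67.2 [575.7 329.7] [37.7 16.3] z90 95.0
rnd top 52 [442.1 187.1] ang 103.3 [441.9 188.4] [14.1 36.4] z90 82.7
rnd side 45 [441.2 195. ] ang 111.6 [441.4 193. ] [13.5 39.4] z90 83.5
obl top 49 [557.2 167.4] ang 68.6 [557.9 167.7] [34.5 13.9] z90 83.0
obl side 37 [555.9 169.9] ang 79.2 [557.1 168.3] [36.  18.5] z90 83.0
t 36.85 pos [574.6 327.  178.8] toolx ang 68.30 tilt 0.06 q7 -0.89 open 47.0 F [-0.2  0.3 -0.4]
TURN rz total -5.78 units: 7 rows of -0.826
rotvec units [-0.009  0.006 -5.783]
SHIFT after turn [-3.5  -5.35  0.96] -> 6 rows of [-0.583 -0.892  0.16 ]  xy-only rows [-0.583 -0.892]
SHIFT now [-5.92 -2.41  0.97] -> 7 rows of [-0.846 -0.344  0.138]  xy-only rows [-0.846 -0.344]
```

View pics/v_e1.png

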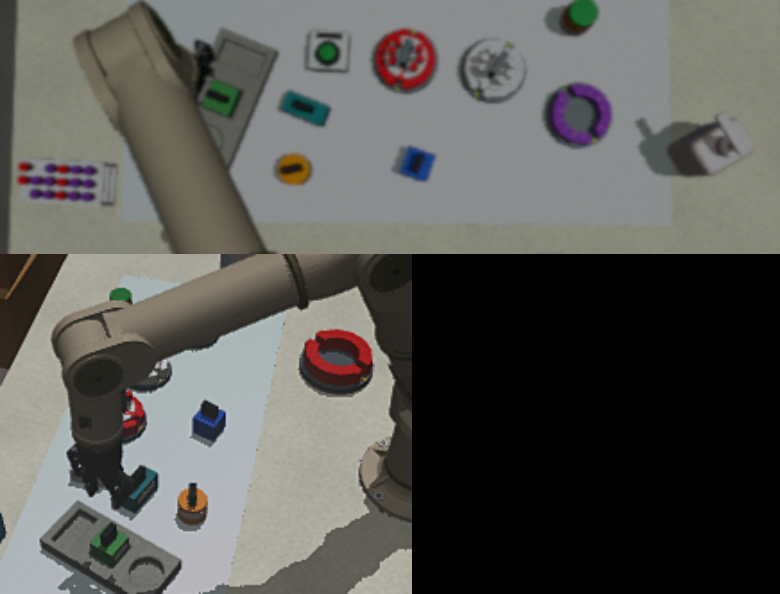

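```bash
python3 plan.py 558 169 150 68.4
```

```text
t 36.85 pos [574.6 327.  178.8] toolx ang 68.30 tilt 0.06 q7 -0.89 open 47.0 F [-0.2  0.3 -0.4]
TURN rz total -0.02 units: 1 rows of -0.016
rotvec units [-0.007  0.008 -0.016]
SHIFT after turn [-5.1   1.42  0.96] -> 6 rows of [-0.85   0.237  0.16 ]  xy-only rows [-0.85   0.237]
SHIFT now [-5.1   1.43  0.96] -> 6 rows of [-0.85   0.239  0.161]  xy-only rows [-0.85   0.239]
```

```bash
python3 -m inch '{"xyz":[[-0.85,0.24,0],[-0.85,0.24,0],[-0.85,0.24,0],[-0.85,0.24,0],[-0.85,0.24,0],[-0.85,0.24,0],[0,0,0.8],[0,0,0.8]],"rotation":[[0,0,0],[0,0,0],[0,0,0],[0,0,0],[0,0,0],[0,0,0],[0,0,0],[0,0,0]]}'
python3 -m inch '{"xyz":[[0,0,0],[0,0,0]],"rotation":[[0,0,0],[0,0,0]]}'
python3 plan.py 558 169 55 68.4
```

```text
time: 37.52
ee_pos: [559.3, 166.4, 131.5]
eef_rot: [0.829, 0.56, 0.001, 0.001]
wrist_force: [-0.7, 0.8, -1.0]
opening: 47.1
time: 37.68
ee_pos: [556.9, 168.7, 129.7]
eef_rot: [0.827, 0.561, -0.002, -0.001]
wrist_force: [-0.8, 0.8, 0.5]
opening: 47.3
t 37.68 pos [556.9 168.7 129.7] toolx ang 68.32 tilt 0.29 q7 -0.67 open 47.3 F [-0.8  0.8  0.5]
TURN rz total -0.01 units: 1 rows of -0.014
rotvec units [-0.036  0.033 -0.014]
SHIFT after turn [0.02 0.03 2.49] -> 3 rows of [0.008 0.01  0.83 ]  xy-only rows [0.008 0.01 ]
SHIFT now [0.03 0.04 2.49] -> 3 rows of [0.011 0.014 0.83 ]  xy-only rows [0.011 0.014]
```

```bash
python3 -m inch '{"xyz":[[0.02,0.03,0.6],[0,0,0.7],[0,0,0.7],[0,0,0.48],[0,0,0],[0,0,0]],"rotation":[[0,0,0],[0,0,0],[0,0,0],[0,0,0],[0,0,0],[0,0,0]]}'
python3 plan.py 558 169 55 68.4
python3 -m inch '{"xyz":[[0,0,0],[0,0,0],[0,0,0],[0,0,0],[0,0,0],[0,0,0]],"rotation":[[0,0,0],[0,0,0],[0,0,0],[0,0,0],[0,0,0],[0,0,0]]}' -1
python3 -m inch '{"xyz":[[0,0,-0.4],[0,0,-0.7],[0,0,-0.7],[0,0,-0.5],[0,0,0],[0,0,0]],"rotation":[[0,0,0],[0,0,0],[0,0,0],[0,0,0],[0,0,0],[0,0,0]]}'
python3 plan.py 655.7 295.2 125 68.2
```

```text
time: 38.18
ee_pos: [559.7, 169.7, 57.8]
eef_rot: [0.827, 0.562, -0.0, -0.0]
wrist_force: [0.2, -0.6, 0.0]
opening: 46.9
t 38.18 pos [559.7 169.7  57.8] toolx ang 68.34 tilt 0.03 q7 -0.65 open 46.9 F [ 0.2 -0.6  0. ]
TURN rz total -0.01 units: 1 rows of -0.010
rotvec units [-0.004  0.004 -0.01 ]
SHIFT after turn [-0.04 -0.04  0.09] -> 1 rows of [-0.043 -0.044  0.092]  xy-only rows [-0.043 -0.044]
SHIFT now [-0.04 -0.04  0.09] -> 1 rows of [-0.043 -0.044  0.092]  xy-only rows [-0.043 -0.044]
time: 38.68
ee_pos: [560.3, 169.7, 58.7]
eef_rot: [0.828, 0.561, 0.001, 0.0]
wrist_force: [-1.3, 0.2, 6.7]
opening: 12.8
time: 39.18
ee_pos: [560.0, 169.2, 127.0]
eef_rot: [0.828, 0.561, 0.001, 0.0]
wrist_force: [-0.3, 0.6, -4.4]
opening: 12.7
t 39.18 pos [560.  169.2 127. ] toolx ang 68.29 tilt 0.09 q7 -0.67 open 12.7 F [-0.3  0.6 -4.4]
TURN rz total 0.02 units: 1 rows of 0.015
rotvec units [ 0.011 -0.01   0.015]
SHIFT after turn [5.08 1.4  0.07] -> 6 rows of [0.847 0.234 0.011]  xy-only rows [0.847 0.234]
SHIFT now [5.08 1.41 0.08] -> 6 rows of [0.847 0.235 0.013]  xy-only rows [0.847 0.235]
```

```bash
python3 -m inch '{"xyz":[[0.5,0.14,-0.6],[0.85,0.235,-0.4],[0.85,0.235,0],[0.85,0.235,0],[0.85,0.235,0],[0.85,0.235,0],[0.33,0.09,0],[0,0,0]],"rotation":[[0,0,0],[0,0,0],[0,0,0],[0,0,0],[0,0,0],[0,0,0],[0,0,0],[0,0,0]]}'
python3 -m inch '{"xyz":[[0,0,0.5],[0,0,0.5],[0,0,0.5],[0,0,0],[0,0,0]],"rotation":[[0,0,0],[0,0,0],[0,0,0],[0,0,0],[0,0,0]]}'
python3 plan.py 655.7 295.2 90 68.2
python3 - <<'E'
from meas import *
im,C=grab("e3")
ax=np.radians(68.2);ex=np.array([np.cos(ax),np.sin(ax)]);ey=np.array([-ex[1],ex[0]]);nest=np.array([655.5,294.7])
zt=env.read_state()["ee_pos"][2]-58.5+48
for n in P:
    H=hsv(im[n]);c=C[n];m=near(c,nest,60)&(H[...,0]>78)&(H[...,0]<102)&(H[...,1]>100)&(abs(c[...,2]-zt)<9)
    q=c[m];d=q[:,:2]-nest;x=d@ex;y=d@ey;k=(abs(x)<40)&(abs(y)<18);A=np.c_[x,y,np.ones(len(q))][k];co=np.linalg.lstsq(A,q[k,2],rcond=None)[0]
    print(n,k.sum(),"z",co[2].round(1),"exp",zt.round(1),"tilt",np.degrees(co[:2]).round(1))
import subprocess;print(zt)
E
python3 teal.py e3 99 | grep -v "   "
```

```text
time: 39.85
ee_pos: [654.2, 298.1, 152.7]
eef_rot: [0.827, 0.563, -0.002, -0.001]
wrist_force: [-0.6, 0.5, -3.6]
opening: 12.9
time: 40.27
ee_pos: [653.8, 293.9, 109.2]
eef_rot: [0.828, 0.561, -0.002, -0.0]
wrist_force: [0.5, -0.2, -2.5]
opening: 12.6
t 40.27 pos [653.8 293.9 109.2] toolx ang 68.26 tilt 0.26 q7 -0.78 open 12.6 F [ 0.5 -0.2 -2.5]
TURN rz total 0.01 units: 1 rows of 0.010
rotvec units [-0.027  0.034  0.01 ]
SHIFT after turn [0.06 0.04 0.64] -> 1 rows of [0.065 0.044 0.64 ]  xy-only rows [0.065 0.044]
SHIFT now [0.07 0.05 0.64] -> 1 rows of [0.067 0.046 0.64 ]  xy-only rows [0.067 0.046]
side 92 z 99.9 exp 101.4 tilt [2.3 5.2]
top 89 z 98.0 exp 101.4 tilt [-2.4  1.5]
101.41988071093658
nest [655.47826694 294.69099831]
```

```bash
python3 plan.py 655.7 295.2 90 68.2; python3 teal.py e3 98.8 | grep "x range" | egrep "side|top"
```

```text
t 40.37 pos [655.3 294.8 111.9] toolx ang 68.27 tilt 0.03 q7 -0.78 open 12.5 F [ 1.1  0.3 -2.4]
TURN rz total 0.01 units: 1 rows of 0.012
rotvec units [ 0.004 -0.001  0.012]
SHIFT after turn [0.02 0.01 0.73] -> 1 rows of [0.016 0.007 0.731]  xy-only rows [0.016 0.007]
SHIFT now [0.02 0.01 0.73] -> 1 rows of [0.016 0.007 0.731]  xy-only rows [0.016 0.007]
side x range [-41.4 -39.2  38.9  39.9] y [-17.6 -16.7  19.5  20.2]
top x range [-40.8 -40.  -14.1 -11.8] y [-17.6 -17.   17.4  18.1]
```

```bash
python3 -m inch '{"xyz":[[0.03,0.01,0.2],[0,0,0.2],[0,0,0.15],[0,0,0.1],[0,0,0.1],[0,0,0.1],[0,0,0],[0,0,0]],"rotation":[[0,0,0],[0,0,0],[0,0,0],[0,0,0],[0,0,0],[0,0,0],[0,0,0],[0,0,0]]}'
python3 plan.py 655.7 295.2 71 68.2
```

```text
time: 41.03
ee_pos: [655.6, 295.9, 85.5]
eef_rot: [0.828, 0.561, -0.0, -0.0]
wrist_force: [0.5, 0.3, -3.3]
opening: 13.1
t 41.03 pos [655.6 295.9  85.5] toolx ang 68.30 tilt 0.03 q7 -0.78 open 13.1 F [ 0.5  0.3 -3.3]
TURN rz total 0.02 units: 1 rows of 0.017
rotvec units [-0.003  0.003  0.017]
SHIFT after turn [-0.02  0.01  0.48] -> 1 rows of [-0.022  0.011  0.485]  xy-only rows [-0.022  0.011]
SHIFT now [-0.02  0.01  0.48] -> 1 rows of [-0.022  0.011  0.485]  xy-only rows [-0.022  0.011]
```

```bash
python3 -m inch '{"xyz":[[0,0,0.1],[0,0,0.1],[0,0,0.1],[0,0,0]],"rotation":[[0,0,0],[0,0,0],[0,0,0],[0,0,0]]}'
python3 -m inch '{"xyz":[[0,0,0.08],[0,0,0.06],[0,0,0.05],[0,0,0]],"rotation":[[0,0,0],[0,0,0],[0,0,0],[0,0,0]]}'
python3 plan.py 655.7 295.2 71 68.2|head -1
```

```text
time: 41.37
ee_pos: [655.2, 295.8, 75.7]
eef_rot: [0.828, 0.561, -0.001, -0.0]
wrist_force: [-0.2, -0.4, -2.9]
opening: 12.9
time: 41.7
ee_pos: [655.7, 296.0, 71.1]
eef_rot: [0.828, 0.561, -0.0, -0.0]
wrist_force: [0.6, 0.3, -2.9]
opening: 12.6
t 41.70 pos [655.7 296.   71.1] toolx ang 68.30 tilt 0.00 q7 -0.78 open 12.6 F [ 0.6  0.3 -2.9]
```

```bash
python3 -m inch '{"xyz":[[0,0,0.04],[0,0,0.03],[0,0,0]],"rotation":[[0,0,0],[0,0,0],[0,0,0]]}'
python3 -m inch '{"xyz":[[0,0,0],[0,0,0],[0,0,0],[0,0,0]],"rotation":[[0,0,0],[0,0,0],[0,0,0],[0,0,0]]}' 0.1
python3 -m inch '{"xyz":[[0,0,-0.5],[0,0,-0.8],[0,0,-0.8],[0,0,-0.8],[0,0,-0.8],[0,0,0],[0,0,0]],"rotation":[[0,0,0],[0,0,0],[0,0,0],[0,0,0],[0,0,0],[0,0,0],[0,0,0]]}'
python3 look.py f1 obl,655.5,295,92 sq,574.7,327,92
python3 plan.py 441.8 189.2 150 103
```

```text
time: 41.95
ee_pos: [656.0, 296.0, 70.8]
eef_rot: [0.828, 0.561, 0.001, 0.0]
wrist_force: [-4.7, -1.3, 7.7]
opening: 12.6
time: 42.28
ee_pos: [655.9, 296.0, 68.9]
eef_rot: [0.828, 0.561, 0.0, 0.0]
wrist_force: [0.5, -0.1, 0.1]
opening: 47.1
time: 42.87
ee_pos: [656.8, 296.4, 182.2]
eef_rot: [0.828, 0.561, 0.002, 0.0]
wrist_force: [-0.4, -0.1, -0.5]
opening: 46.9
white top 63 [ 633.2 -188.6] ang 145.6 [ 634.4 -189.5] [13.6 43.6] z90 123.0
white side 20 [ 624.1 -175.2] ang 161.4 [ 629.2 -174.1] [13.6 26.5] z90 120.9
red top 63 [653.5 -20.9] ang 163.9 [654.3 -21. ] [14.1 42.8] z90 122.6
red side 62 [655.4 -15.2] ang 163.6 [654.9 -17.7] [20.3 44.4] z90 124.0
sq top none
sq side 61 [574.2 331.4] ang 66.4 [575.8 328.7] [35.9 17.9] z90 95.1
rnd top 49 [476.5 206.8] ang 107.4 [477.1 208. ] [13.5 34. ] z90 82.8
rnd side 32 [474.6 212.5] ang 110.6 [475.8 212.2] [10.6 37.9] z90 82.8
obl top 53 [654.5 293.3] ang 68.2 [655.  293.8] [35.9 14.5] z90 95.1
obl side 62 [654.5 299.7] ang 65.7 [654.7 296.6] [36.7 19.5] z90 95.6
t 42.97 pos [655.4 295.8 179. ] toolx ang 68.30 tilt 0.07 q7 -0.79 open 46.8 F [ 0.3 -0.8 -0. ]
TURN rz total -5.78 units: 7 rows of -0.826
rotvec units [-0.01   0.006 -5.783]
SHIFT after turn [-1.86 -7.74  0.97] -> 9 rows of [-0.207 -0.86   0.108]  xy-only rows [-0.207 -0.86 ]
SHIFT now [-5.93 -5.3   0.98] -> 7 rows of [-0.848 -0.757  0.14 ]  xy-only rows [-0.848 -0.757]
```

View pics/v_f1.png

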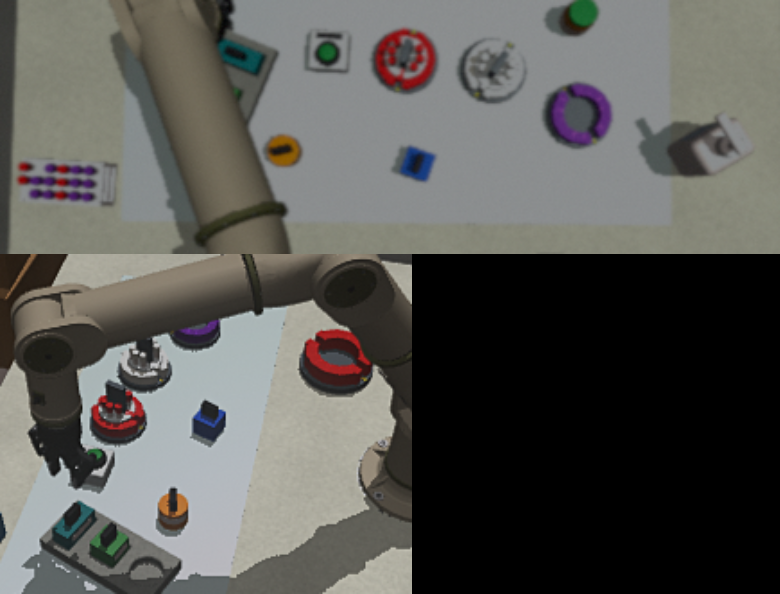

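```bash
python3 plan.py 477 209 150 107

```

```text
t 42.97 pos [655.4 295.8 179. ] toolx ang 68.30 tilt 0.07 q7 -0.79 open 46.8 F [ 0.3 -0.8 -0. ]
TURN rz total -6.45 units: 7 rows of -0.921
rotvec units [-1.10e-02  5.00e-03 -6.45e+00]
SHIFT after turn [-1.03 -6.53  0.97] -> 7 rows of [-0.147 -0.933  0.138]  xy-only rows [-0.147 -0.933]
SHIFT now [-4.89 -4.45  0.98] -> 6 rows of [-0.815 -0.742  0.163]  xy-only rows [-0.815 -0.742]
```

```bash
python3 -m inch '{"xyz":[[-0.815,-0.74,0],[-0.815,-0.74,0],[-0.815,-0.74,0],[-0.815,-0.74,0],[-0.815,-0.74,0],[-0.815,-0.74,0],[0,0,0],[0,0,0]],"rotation":[[0,0,0],[0,0,0],[0,0,0],[0,0,0],[0,0,0],[0,0,0],[0,0,-0.9],[0,0,-0.9]]}'
python3 -m inch '{"xyz":[[0,0,0.3],[0,0,0.4],[0,0,0.4],[0,0,0.4],[0,0,0.2],[0,0,0],[0,0,0]],"rotation":[[0,0,-0.95],[0,0,-0.95],[0,0,-0.95],[0,0,-0.95],[0,0,-0.85],[0,0,0],[0,0,0]]}'
python3 look.py g1 rnd,477,209,80 | grep rnd
python3 plan.py 477 209 56 107
```

```text
time: 43.63
ee_pos: [475.2, 207.7, 178.7]
eef_rot: [0.77, 0.638, -0.001, -0.0]
wrist_force: [-0.1, 0.7, 0.1]
opening: 47.4
time: 44.22
ee_pos: [476.9, 208.5, 127.8]
eef_rot: [0.596, 0.803, -0.001, -0.001]
wrist_force: [1.1, -0.3, 0.2]
opening: 46.8
rnd top 13 [478.8 194.5] ang 172.2 [479.7 194.2] [ 7.3 14.7] z90 81.3
rnd side 44 [474.5 217.4] ang 101.8 [475.4 213.9] [10.6 39.7] z90 83.6
t 44.32 pos [477.7 208.9 129. ] toolx ang 106.84 tilt 0.01 q7 -0.16 open 46.9 F [-1.1  0.3 -0.4]
TURN rz total -0.03 units: 1 rows of -0.027
rotvec units [-0.002  0.    -0.027]
SHIFT after turn [ 0.01 -0.02  2.43] -> 3 rows of [ 0.003 -0.008  0.811]  xy-only rows [ 0.003 -0.008]
SHIFT now [ 0.01 -0.02  2.43] -> 3 rows of [ 0.003 -0.007  0.811]  xy-only rows [ 0.003 -0.007]
```

View pics/v_g1.png

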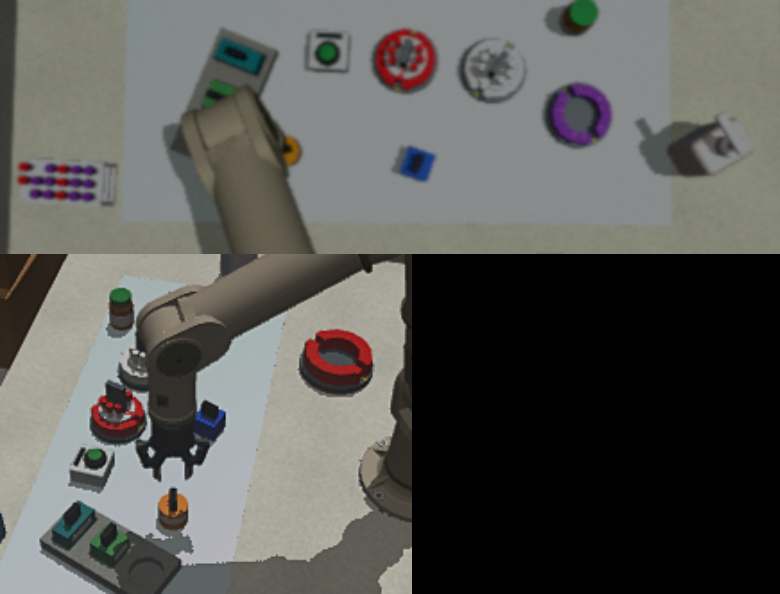

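```bash
python3 -m inch '{"xyz":[[0,-0.02,0.6],[0,0,0.7],[0,0,0.7],[0,0,0.4],[0,0,0],[0,0,0]],"rotation":[[0,0,0],[0,0,0],[0,0,0],[0,0,0],[0,0,0],[0,0,0]]}'
python3 -m inch '{"xyz":[[0,0,0],[0,0,0],[0,0,0],[0,0,0],[0,0,0],[0,0,0]],"rotation":[[0,0,0],[0,0,0],[0,0,0],[0,0,0],[0,0,0],[0,0,0]]}' -1
python3 -m inch '{"xyz":[[0,0,-0.4],[0,0,-0.7],[0,0,-0.7],[0,0,-0.7],[0,0,-0.5],[0,0,0],[0,0,0]],"rotation":[[0,0,0],[0,0,0],[0,0,0],[0,0,0],[0,0,0],[0,0,0],[0,0,0]]}'
python3 plan.py 493.9 359.3 150 107
```

```text
time: 44.82
ee_pos: [477.1, 208.7, 57.1]
eef_rot: [0.595, 0.803, -0.0, -0.0]
wrist_force: [-0.6, 1.4, 0.3]
opening: 47.2
time: 45.32
ee_pos: [478.0, 209.0, 58.2]
eef_rot: [0.595, 0.804, 0.001, 0.0]
wrist_force: [0.1, -1.1, 6.3]
opening: 12.6
time: 45.9
ee_pos: [477.4, 208.9, 147.2]
eef_rot: [0.595, 0.804, 0.001, 0.0]
wrist_force: [-0.1, -0.5, -2.1]
opening: 12.6
t 45.90 pos [477.4 208.9 147.2] toolx ang 107.00 tilt 0.07 q7 -0.16 open 12.6 F [-0.1 -0.5 -2.1]
TURN rz total 0.00 units: 1 rows of 0.000
rotvec units [ 0.012 -0.003  0.   ]
SHIFT after turn [ 4.63  1.99 -0.09] -> 5 rows of [ 0.927  0.398 -0.019]  xy-only rows [0.927 0.398]
SHIFT now [ 4.63  1.99 -0.09] -> 5 rows of [ 0.927  0.399 -0.018]  xy-only rows [0.927 0.399]
```

```bash
python3 -m inch '{"xyz":[[0.5,0.2,0],[0.9,0.39,0],[0.9,0.39,0],[0.9,0.39,0],[0.9,0.39,0],[0.53,0.23,0],[0,0,0],[0,0,0]],"rotation":[[0,0,0],[0,0,0],[0,0,0],[0,0,0],[0,0,0],[0,0,0],[0,0,0],[0,0,0]]}'
python3 -m inch '{"xyz":[[0,0,0.5],[0,0,0.5],[0,0,0.4],[0,0,0],[0,0,0]],"rotation":[[0,0,0],[0,0,0],[0,0,0],[0,0,0],[0,0,0]]}'
python3 plan.py 493.9 359.3 90 107
python3 - <<'E'
from meas import *
im,C=grab("g3")
z=env.read_state()["ee_pos"][2];zt=z-57.8+48
for n in P:
    H=hsv(im[n]);c=C[n];m=near(c,(494,359),50)&(H[...,0]>8)&(H[...,0]<25)&(H[...,1]>110)&(abs(c[...,2]-zt)<9)
    q=c[m]
    if len(q)<20: print(n,len(q));continue
    A=np.c_[q[:,:2]-[494,359],np.ones(len(q))];print(n,len(q),np.linalg.lstsq(A,q[:,2],rcond=None)[0].round(3),zt)
    v,u=np.nonzero(m);p=np.array([onz(n,a,b,zt)[:2] for a,b in zip(u,v)],np.float32);print(cv2.minEnclosingCircle(p))
u,v=proj("side",[494,359,60]).astype(int);cv2.imwrite("pics/g3.png",cv2.resize(im["side"][v-28:v+28,u-28:u+28],(450,450),interpolation=cv2.INTER_CUBIC)[:,:,::-1])
E
```

```text
time: 46.57
ee_pos: [492.2, 359.5, 144.4]
eef_rot: [0.594, 0.805, -0.002, -0.001]
wrist_force: [0.4, -1.7, -2.9]
opening: 12.9
time: 46.98
ee_pos: [493.2, 357.6, 103.9]
eef_rot: [0.595, 0.804, -0.001, -0.0]
wrist_force: [0.2, -0.7, -2.0]
opening: 12.8
t 46.98 pos [493.2 357.6 103.9] toolx ang 106.94 tilt 0.16 q7 -0.37 open 12.8 F [ 0.2 -0.7 -2. ]
TURN rz total -0.01 units: 1 rows of -0.010
rotvec units [-0.024  0.012 -0.01 ]
SHIFT after turn [0.05 0.04 0.46] -> 1 rows of [0.047 0.038 0.462]  xy-only rows [0.047 0.038]
SHIFT now [0.05 0.04 0.46] -> 1 rows of [0.047 0.039 0.462]  xy-only rows [0.047 0.039]
side 131 [-2.0000e-03  4.3000e-02  9.4222e+01] 95.81245407492132
((492.8821716308594, 363.3037109375), 30.402299880981445)
top 94 [3.4000e-02 3.2000e-02 9.3521e+01] 95.81245407492132
((493.500732421875, 351.754638671875), 28.6749210357666)
```

View pics/g3.png

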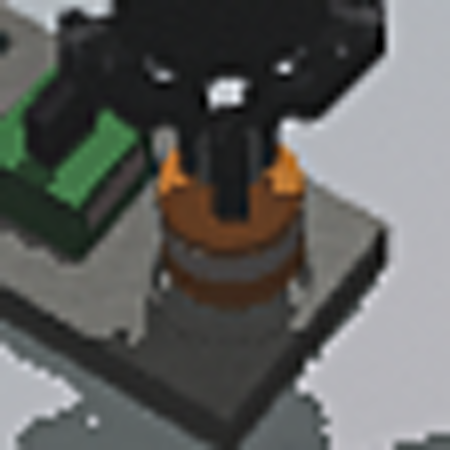

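```bash
python3 plan.py 493.9 359.5 90 107|egrep "pos|now"
python3 -m inch '{"xyz":[[0.02,0.02,0.2],[0,0,0.15],[0,0,0.15],[0,0,0.1],[0,0,0.1],[0,0,0],[0,0,0]],"rotation":[[0,0,0],[0,0,0],[0,0,0],[0,0,0],[0,0,0],[0,0,0],[0,0,0]]}'
python3 plan.py 493.9 359.5 70 107|egrep "pos|now"
```

```text
t 47.08 pos [494.1 358.8 105.6] toolx ang 106.97 tilt 0.04 q7 -0.37 open 12.9 F [-0.6 -0.3 -1.8]
SHIFT now [0.02 0.   0.52] -> 1 rows of [0.023 0.    0.52 ]  xy-only rows [0.023 0.   ]
time: 47.67
ee_pos: [493.9, 359.7, 83.7]
eef_rot: [0.595, 0.804, -0.0, -0.0]
wrist_force: [0.6, -0.0, -1.7]
opening: 12.7
t 47.67 pos [493.9 359.7  83.7] toolx ang 107.00 tilt 0.04 q7 -0.37 open 12.7 F [ 0.6 -0.  -1.7]
SHIFT now [-0.01 -0.    0.46] -> 1 rows of [-0.005 -0.002  0.456]  xy-only rows [-0.005 -0.002]
```

```bash
python3 -m inch '{"xyz":[[0,0,0.1],[0,0,0.1],[0,0,0.1],[0,0,0.1],[0,0,0.06],[0,0,0.05],[0,0,0]],"rotation":[[0,0,0],[0,0,0],[0,0,0],[0,0,0],[0,0,0],[0,0,0],[0,0,0]]}'
python3 plan.py 493.9 359.5 70 107|egrep "pos|now"
```

```text
time: 48.25
ee_pos: [494.0, 359.7, 70.3]
eef_rot: [0.595, 0.804, 0.0, -0.0]
wrist_force: [-7.2, -4.2, 13.4]
opening: 12.7
t 48.25 pos [494.  359.7  70.3] toolx ang 106.99 tilt 0.02 q7 -0.37 open 12.7 F [-7.2 -4.2 13.4]
SHIFT now [-0.01 -0.01  0.01] -> 1 rows of [-0.005 -0.006  0.011]  xy-only rows [-0.005 -0.006]
```

Home on the nest floor. Release, then look at everything.

```bash
python3 -m inch '{"xyz":[[0,0,0],[0,0,0],[0,0,0],[0,0,0]],"rotation":[[0,0,0],[0,0,0],[0,0,0],[0,0,0]]}' 0.1
python3 -m inch '{"xyz":[[0,0,-0.5],[0,0,-0.8],[0,0,-0.8],[0,0,-0.8],[0,0,-0.8],[0,0,0],[0,0,0]],"rotation":[[0,0,0],[0,0,0],[0,0,0],[0,0,0],[0,0,0],[0,0,0],[0,0,0]]}'
python3 look.py h1 obl,655.5,295,92 sq,574.7,327,92 rnd,494,359,92
python3 plan.py 660.5 127.5 180 90
```

```text
time: 48.58
ee_pos: [494.1, 359.8, 68.5]
eef_rot: [0.595, 0.804, -0.0, -0.0]
wrist_force: [0.2, -0.3, -0.4]
opening: 47.2
time: 49.17
ee_pos: [494.9, 360.4, 181.3]
eef_rot: [0.595, 0.804, 0.002, 0.0]
wrist_force: [-0.4, 0.3, 0.3]
opening: 47.3
white top 63 [ 633.2 -188.6] ang 145.8 [ 634.1 -189.3] [13.5 43.8] z90 123.0
white side none
red top 63 [653.5 -20.9] ang 164.2 [654.6 -21. ] [14.2 43.2] z90 123.0
red side none
sq top 50 [574.1 324.3] ang 67.9 [574.8 325.8] [36.6 13.6] z90 94.6
sq side 62 [574.3 331.7] ang 65.9 [574.5 330.6] [38.1 17.9] z90 94.7
rnd top 54 [493.3 357.4] ang 105.6 [493.5 358.7] [13.9 36. ] z90 95.4
rnd side 53 [492.8 367. ] ang 108.3 [493.3 364.9] [13.4 39.4] z90 97.4
obl top 55 [654.4 292.7] ang 69.2 [655.3 294.3] [36.7 14.4] z90 94.1
obl side 65 [654.8 300.4] ang 65.0 [654.8 298. ] [38.4 19.2] z90 94.8
t 49.27 pos [493.7 359.5 178.7] toolx ang 107.01 tilt 0.08 q7 -0.37 open 47.6 F [ 0.3  0.7 -0.9]
TURN rz total 2.83 units: 3 rows of 0.945
rotvec units [-0.011  0.006  2.834]
SHIFT after turn [-7.73  5.56 -0.04] -> 9 rows of [-0.859  0.618 -0.005]  xy-only rows [-0.859  0.618]
SHIFT now [-9.02  3.06 -0.04] -> 10 rows of [-0.902  0.306 -0.004]  xy-only rows [-0.902  0.306]
```

View pics/v_h1.png

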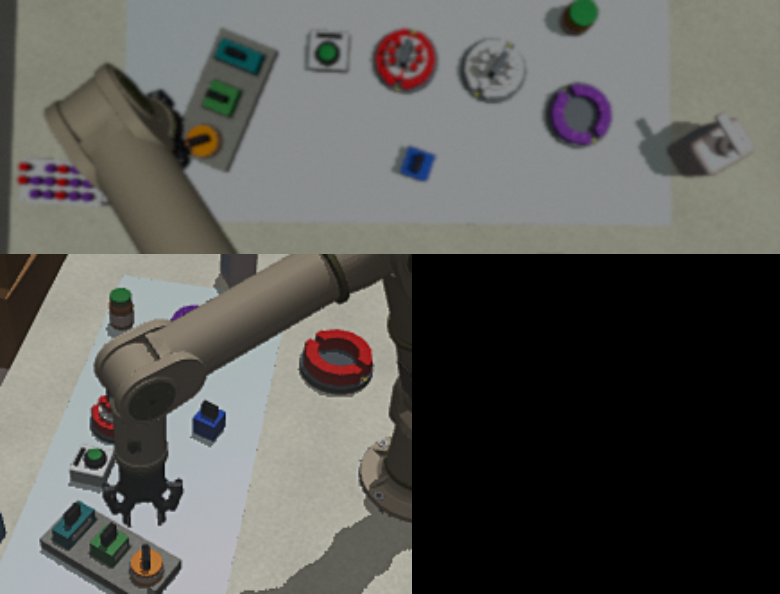

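```bash
python3 -m inch '{"xyz":[[-0.6,0.2,0],[-0.9,0.305,0],[-0.9,0.305,0],[-0.9,0.305,0],[-0.9,0.305,0],[-0.9,0.305,0],[-0.9,0.305,0],[-0.9,0.305,0]],"rotation":[[0,0,0],[0,0,0],[0,0,0],[0,0,0],[0,0,0],[0,0,0],[0,0,0],[0,0,0]]}' -1
python3 -m inch '{"xyz":[[-0.9,0.305,0],[-0.9,0.305,0],[-0.32,0.11,0],[0,0,0.6],[0,0,0.8],[0,0,0.8],[0,0,0],[0,0,0]],"rotation":[[0,0,0],[0,0,0],[0,0,0],[0,0,0],[0,0,0],[0,0,0],[0,0,0],[0,0,0]]}'
python3 plan.py 660.7 127.5 62 |egrep "pos|now"
python3 - <<'E'
from meas import *
im,C=grab("k1")
u,v=proj("side",[660,127,70]).astype(int);cv2.imwrite("pics/k1.png",cv2.resize(im["side"][v-28:v+28,u-28:u+28],(450,450),interpolation=cv2.INTER_CUBIC)[:,:,::-1])
for n in P:
    H=hsv(im[n]);c=C[n];m=near(c,(660,127),30)&(H[...,0]>40)&(H[...,0]<80)&(H[...,1]>90)&(c[...,2]>35)&(c[...,2]<80)
    if m.sum()>5:
        vv,uu=np.nonzero(m);z=c[m][:,2];print(n,m.sum(),np.percentile(z,[20,50,80]).round(1))
im,C=load("h1")
for n in P:
    H=hsv(im[n]);c=C[n];m=near(c,(660,127),30)&(H[...,0]>40)&(H[...,0]<80)&(H[...,1]>90)&(c[...,2]>35)&(c[...,2]<80)
    vv,uu=np.nonzero(m);z=c[m][:,2];zm=np.median(z);p=np.array([onz(n,a,b,zm)[:2] for a,b in zip(uu,vv)],np.float32);print(n,m.sum(),np.percentile(z,[20,50,80]).round(1),cv2.minEnclosingCircle(p))
E
```

```text
time: 49.93
ee_pos: [621.4, 180.9, 177.8]
eef_rot: [0.595, 0.804, -0.001, -0.001]
wrist_force: [0.5, 0.7, 0.7]
opening: -0.1
time: 50.6
ee_pos: [659.0, 128.0, 111.3]
eef_rot: [0.595, 0.804, -0.002, -0.002]
wrist_force: [0.5, 0.2, 0.1]
opening: 0.2
t 50.60 pos [659.  128.  111.3] toolx ang 107.03 tilt 0.31 q7 0.11 open 0.2 F [0.5 0.2 0.1]
SHIFT now [-0.03  0.06  1.64] -> 2 rows of [-0.017  0.029  0.821]  xy-only rows [-0.017  0.029]
side 42 [59.  61.5 64.2]
side 41 [60.9 62.9 65.2] ((660.60595703125, 128.93406677246094), 15.284398078918457)
top 87 [54.4 60.  63.7] ((660.239013671875, 127.24153137207031), 17.944730758666992)
```

View pics/k1.png

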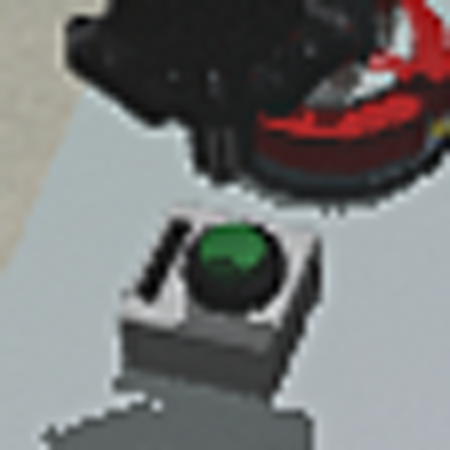

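```bash
python3 -m inch '{"xyz":[[-0.02,0.03,0.5],[0,0,0.5],[0,0,0.4],[0,0,0],[0,0,0]],"rotation":[[0,0,0],[0,0,0],[0,0,0],[0,0,0],[0,0,0]]}'
python3 plan.py 660.7 127.8 56 |egrep "pos|now"
```

```text
time: 51.12
ee_pos: [661.8, 127.6, 72.0]
eef_rot: [0.595, 0.804, -0.0, -0.0]
wrist_force: [-1.1, -0.3, 0.1]
opening: 0.2
t 51.12 pos [661.8 127.6  72. ] toolx ang 107.01 tilt 0.02 q7 0.12 open 0.2 F [-1.1 -0.3  0.1]
SHIFT now [ 0.02 -0.03  0.53] -> 1 rows of [ 0.017 -0.033  0.534]  xy-only rows [ 0.017 -0.033]
```

```bash
python3 -m inch '{"xyz":[[0,0,0.15],[0,0,0.15],[0,0,0.1],[0,0,0]],"rotation":[[0,0,0],[0,0,0],[0,0,0],[0,0,0]]}'
python3 -m inch '{"xyz":[[0,0,0.1],[0,0,0.1],[0,0,0.1],[0,0,0]],"rotation":[[0,0,0],[0,0,0],[0,0,0],[0,0,0]]}'
```

```text
time: 51.45
ee_pos: [662.3, 127.6, 59.8]
eef_rot: [0.595, 0.804, 0.0, 0.0]
wrist_force: [0.7, -0.5, 2.6]
opening: 0.0
time: 51.78
ee_pos: [662.7, 127.7, 55.7]
eef_rot: [0.595, 0.804, 0.001, 0.001]
wrist_force: [-12.9, -2.4, 32.1]
opening: -0.0
```

```bash
python3 -m inch '{"xyz":[[0,0,-0.3],[0,0,-0.5],[0,0,-0.8],[0,0,-0.8],[0,0,-0.8],[0,0,-0.8],[0,0,0],[0,0,0]],"rotation":[[0,0,0],[0,0,0],[0,0,0],[0,0,0],[0,0,0],[0,0,0],[0,0,0],[0,0,0]]}'
python3 plan.py 480 60 230 |egrep "pos|now"
```

```text
time: 52.45
ee_pos: [662.7, 127.5, 172.2]
eef_rot: [0.595, 0.804, 0.001, 0.001]
wrist_force: [0.2, 0.1, 0.4]
opening: 0.1
t 52.45 pos [662.7 127.5 172.2] toolx ang 107.00 tilt 0.17 q7 0.11 open 0.1 F [0.2 0.1 0.4]
SHIFT now [-0.37 -6.48 -1.94] -> 7 rows of [-0.053 -0.925 -0.278]  xy-only rows [-0.053 -0.925]
```

```bash
python3 -m inch '{"xyz":[[-0.05,-0.5,-0.4],[-0.05,-0.9,-0.4],[-0.05,-0.9,-0.3],[-0.05,-0.9,-0.3],[-0.05,-0.9,-0.3],[-0.05,-0.9,-0.2],[0,0,0],[0,0,0]],"rotation":[[0,0,0],[0,0,0],[0,0,0],[0,0,0],[0,0,0],[0,0,0],[0,0,0],[0,0,0]]}'
python3 look.py l1 obl,655.5,295,92 sq,574.7,327,92 rnd,494,359,92
python3 - <<'E'
from meas import *
im,C=load("l1")
for n in P:
    H=hsv(im[n]);c=C[n];m=near(c,(660,127),30)&(H[...,0]>40)&(H[...,0]<80)&(H[...,1]>90)&(c[...,2]>35)&(c[...,2]<80)
    z=c[m][:,2];print(n,m.sum(),np.percentile(z,[20,50,80]).round(1) if m.sum() else "")
E
```

```text
time: 53.12
ee_pos: [519.9, 74.5, 227.2]
eef_rot: [0.595, 0.804, -0.0, -0.0]
wrist_force: [-0.2, 0.4, 0.1]
opening: 0.1
white top 62 [ 633.4 -188.8] ang 145.7 [ 633.6 -189. ] [13.5 43.3] z90 123.1
white side 31 [ 642.5 -187.6] ang 128.2 [ 639.2 -186.2] [14.2 38.7] z90 120.9
red top 65 [653.2 -20.9] ang 163.6 [654.2 -20.8] [14.3 43.3] z90 123.1
red side 64 [654.7 -15.4] ang 164.2 [656.8 -19.1] [21.2 45.9] z90 121.8
sq top 51 [574.  324.1] ang 68.8 [574.7 325.8] [36.9 13.5] z90 95.8
sq side 61 [574.4 332.1] ang 65.8 [575.8 329.5] [35.6 18.3] z90 94.7
rnd top 54 [493.5 357.2] ang 106.7 [493.7 358.5] [13.6 35.6] z90 95.4
rnd side 52 [493.  366.4] ang 107.5 [493.7 363.5] [13.3 39.5] z90 95.4
obl top 54 [654.6 293.1] ang 69.8 [655.5 294.7] [36.8 14.5] z90 95.6
obl side 63 [655.1 299.2] ang 64.9 [654.8 296.8] [37.7 19.1] z90 93.7
side 42 [60.7 62.3 64.8]
top 44 [56.9 60.9 64.2]
```

View pics/v_l1.png

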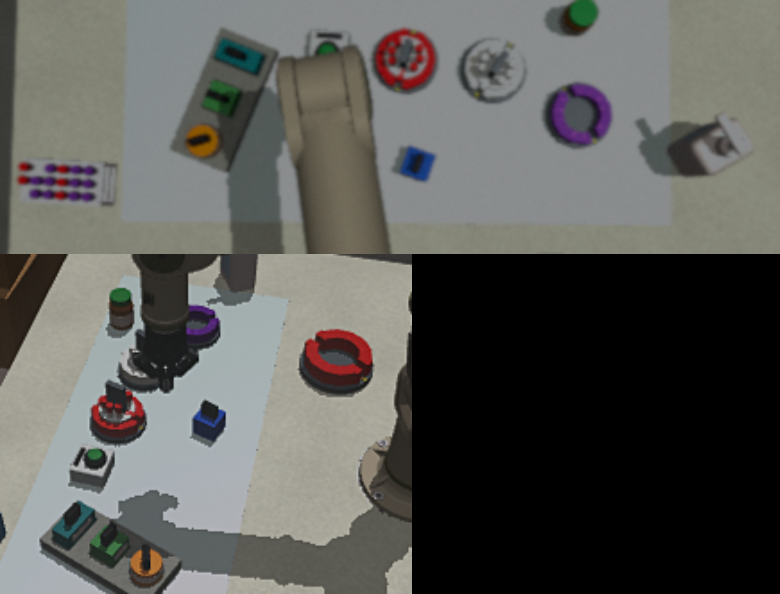

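```bash
python3 -c "
from rig import workorder;print(workorder.close_job())"
```

```text
the job is handed in; nothing more can be done
None
```

The mixer is loaded and started, and the job is handed in at about 53 s of the 200 s allowed; the hand-in gave no verdict.

- **Carriers:** The white and red carriers are keyed home in their own stations. Red went into the smaller of the two red stations. The purple carrier was not in view in any picture, so I treated it as absent.
- **Packs:** The oblong, square and round packs are down in the grey rack. The blue square block was left alone.
- **Start button:** I pressed it after everything was loaded, until it bottomed at 32 N against the 5 N it needs, and then let go.

**Last checks:**
- **Carriers:** Plate tops read 123 mm, which fits the expected 120 mm with the camera reading about 3 mm high. A carrier riding on its ring would read about 135 mm. The top view put them 2–3 mm (white) and about 1.5 mm (red) from their stations, with key angles within about 1°.
- **Packs:** Tab tops read about 95 mm against 92 mm expected, and positions were within about 1.5 mm of the nests in the top view.
- **Button and arm:** The button was back up at about 62 mm, and the arm was clear of everything with no force on the wrist.
- **Bystanders:** The pump bottle, tube rack and amber jar looked unmoved, though I did not measure them.

**What went wrong or disagreed:**
- **Oblong pack:** It slid about 10 mm and tilted about 6° in the grip on the first try and caught on the nest rim twice. I set it down flat, regrasped it and it went in freely.
- **Round pack:** It was knocked about 40 mm aside during the run, so I measured it again before grasping.
- **Cameras:** Side-camera depth positions ran 3–7 mm off from the top camera in y. I relied on the top view, ray-cast fits and arm readings instead.

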